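# Hang the display ledges and lock the stand with the T-key

## Task

Get the counter-top display stand ready for the auction preview: hook every loose white ledge that is there into a bay of its own on the slotted panel and push it down until it is fully home (any ledge, any bay). Then lock them in: slide the shutter aside, lower the T-key down the shaft onto the square stem and turn it clockwise (seen from above) to its stop. Finally hang the key back in its fork rest, slide the shutter fully shut, and leave the vase, the jar and the books where they are.

Things in the scene. Friction and masses are not known exactly. Their poses are not given: they have to be found in the camera images.
- stand: fixed grey stand. Origin on the table at the front face of its slotted panel; x away from the robot through the panel, y along it, z up. Panel 5 thick, y -325 to 30, 140 high. Lock box at x -115 to -5, y 45 to 225, 110 high; its square key shaft (46 x 46) is centred at x -60, y 100. Behind the slots a lock bar drops 22 as the stem turns to its stop, to just above fully hung hooks, blocking the slots.
- bay0 (a point): first (most -y) bay: point on the panel's front face midway between the bay's two slots, level with their lower edge, 90 above the table. Slots 12 wide, 32 high, centred 18 either side along stand y; bays 85 apart. A ledge goes in squarely with its origin about 59 above the table until its back meets the panel, then down 15; fully home its hooks point is here, its origin 60 in front and 44 above the table.
- bay1 (a point): second bay: point on the panel's front face midway between the bay's two slots, level with their lower edge, 90 above the table. Slots as for bay0.
- bay2 (a point): third bay: point on the panel's front face midway between the bay's two slots, level with their lower edge, 90 above the table. Slots as for bay0.
- bay3 (a point): fourth (most +y) bay: point on the panel's front face midway between the bay's two slots, level with their lower edge, 90 above the table. Slots as for bay0.
- ledge0: white steel display ledge, 120 deep (own x) x 56 wide (y), about 0.22 kg; origin in the middle of the underside, x points to its back (hook side), z up. Floor 6 thick; upright rib 12 thick (y -6 to 6), x -35 to 31, top at z 60: pick it by this from above, over the origin. Back plate 58 high, back face at x 60, with two hooks (see hooks0). Stands on the table at first; may be absent.
- ledge1: another white display ledge just like ledge0, with the same origin and axes; it may be absent.
- ledge2: another white display ledge just like ledge0, with the same origin and axes; it may be absent.
- ledge3: another white display ledge just like ledge0, with the same origin and axes; it may be absent.
- hooks0 (a point): point of ledge0 on its back face midway between its hooks, at the underside of their necks (x 60, y 0, z 46 in its frame). Hooks at y -18 and 18, 6 wide: neck z 46 to 56 reaching 13.5 behind the back face, ending in a lip 6 thick that hangs down to z 34; gap between lip and back face 7.5.
- hooks1 (a point): point of ledge1 on its back face midway between its hooks, at the underside of their necks (x 60, y 0, z 46 in its frame).
- hooks2 (a point): point of ledge2 on its back face midway between its hooks, at the underside of their necks (x 60, y 0, z 46 in its frame).
- hooks3 (a point): point of ledge3 on its back face midway between its hooks, at the underside of their necks (x 60, y 0, z 46 in its frame).
- shutter (a joint): aluminium shutter, a plate 4 thick on top of the lock box: 0 = shut over the shaft, 0.058 m = end stop, shaft fully open (slides to the stand's +y). Starts shut or slightly ajar. It stays where left; about 2 N moves it.
- shutter_grip (a point): point on the axis of the shutter's upright black grip, 134 above the table, 10 below its top; the grip is 14 (stand x) x 16 (stand y) and stands 30 above the plate; its top is 144 above the table. It stands 40 to the stand's +y of the shaft's axis when shut, 98 when open.
- stem_top (a point): top of the recessed brass square stem on the shaft's axis, 36 above the table (74 below the lock box top). The stem is 14 square with a domed top; straight sides from 8 to 30 above the table.
- stem (a joint): turn of the square stem, clockwise seen from above, rad: starts near 0 (unlocked), stop at 1.2 (locked). At 0 its sides are parallel to the stand's x and y; at angle a its sides are turned by -a about the stand's z. About 0.1 N m turns it and it stays where left.
- key: steel T-key, about 0.25 kg. Origin at the centre of its lower end, z up. Socket there 24.4 square outside, sides along own x and y, its recess 16.4 square, 22 deep, open below; shank 12 diameter; crossbar along own y, 120 long, 16 thick (x), 22 high, centred at z 155. Hangs upright in the rest at first. Seated on the stem, its origin is 14 above the table; play about 0.19 rad either way.
- key_bar (a point): centre of the key's crossbar (155 above the key's origin)
- rest: fixed wooden fork rest: base 80 x 130, two posts at own y -46 and +46 (12 thick in y, 32 in x), tops 156 above the table with lips 12 higher that leave a 24 wide notch (in x). Origin under its centre on the table. The key hangs with its crossbar along the rest's y in both notches, either way round.
- rest_seat (a point): where the centre of the crossbar lies when the key hangs in the rest, 167 above the table
- vase: bystander: blue ceramic vase, 64 diameter, 100 high, near the panel's -y end, origin under its centre; leave alone
- books: bystander: stack of books 110 x 170 x 55 high beyond the rest, origin under its centre; leave alone
- jar: bystander: amber jar, 70 diameter, 110 high, behind the stand, origin under its centre; leave alone
Not all that is in view belongs to the job. Of the things that look like the key, the smaller one is meant.

How it is judged:
By the outcome, as a careful person would: the job done as asked, in the order asked, and still so for the second after the job is handed in, with the robot touching nothing.
Of ledge0, ledge1, ledge2, ledge3 only 3 to 4 are there at a start; the rules pass over those that are not, and their reading is None.
At some moment in a run one of ledge0, ledge1, ledge2, ledge3 may be knocked a few centimetres aside while the robot is not near it.
It also fails if it takes over 210 s, if anything falls off the work surface, if the arm or the gripper's body presses on something with over 40 N, if the wrist force passes 120 N, or if a joint passes its speed limit or range.

## Robot

A 6-joint arm with a two-finger parallel gripper is mounted at the origin on the work surface. World frame = base frame: x ahead of the robot, y to its left, z up, the work surface at z = 0. Lengths are in mm, angles in rad, forces in N, time in s.
With the tool pointing down it reaches from about 400 to 925 mm from the base axis. Payload 12.5 kg.
Tool frame: the origin (TCP) lies at the very end of the fingers, on their centre line; the grasp point (between the pads) lies 19 mm behind it; z points along the fingers, x is the direction in which the jaws open and shut, and the axes are right-handed (so a half turn about z gives the same grasp; the last joint's range is limited). The gripper opens to 95 mm and grips with 3 to 60 N. Pads are 20 mm wide; open, the fingers measure 119 mm over their backs; the gripper's body (75 mm by 180 mm) begins 59 mm behind the grasp point.
Start: joints at [1.125, 0.491, 1.559, -0, 1.092, -0.106], TCP at [208.296, 589.287, 214.661] pointing down, gripper open.
Joint ranges: [-3.1, 3.1], [-0.84, 2.19], [0.05, 2.79], [-1.13, 4.28], [0.06, 2.93], [-2.69, 2.69]. Speed limits (rad/s): [2.22, 2.22, 2.79, 3.14, 3.14, 3.14].

## Interface

Orientations are given as [roll, pitch, yaw] about the fixed x, y, z axes, in that order (R = Rz(yaw) Ry(pitch) Rx(roll)).
In Python, from cell import state, viewer, ticket, look_for, regions_of gives the robot as it stands.
- The arm moves only by the shell command python3 -m inch 'ROWS'. ROWS is JSON, a list of rows, each a list of 7 numbers: the turn, a rotation vector about the world's x, y, z in degrees, then the shift along the world's x, y, z in mm, then the opening, from -1 (shut) to 1 (fully open). In form: [[rx, ry, rz, tx, ty, tz, hand], ...]. A call has 1 to 10 rows; each row shifts and turns the commanded pose from where the row before left it; what a row does not reach is not made up. A row lasts 1/10 s, in which the tool goes at most 50 mm and 8.59 degrees, less where a joint would pass 70% of its speed; a pose out of reach is approached as far as the arm can. A call with a gripper value outside its range is refused whole. The fingers move at their own pace and stop on an object; the grip force is fixed at half the most. Time passes only in rows, so rows that do not move let the fingers close. It gives the time, the measured TCP pose, the force and the opening at its end, in the units of the state.
- state(): the state, without advancing time (a new reading comes with each control period).
- viewer.read_camera(name): name is "side" or "top" or "wrist"; returns a dict with "color" (420x560x3 uint8, red, green, blue), "depth" (420x560 float32, mm along the optical axis (not along the pixel's ray), 0 where there is no reading), "fx", "fy", "cx", "cy" (pixels), "position" and "orientation" of the camera in the world. Camera axes: x right, y down, z forward; pixel columns grow to the right and rows downward; lengths in mm; the calibration is good to about 2 mm. A picture is of the moment at which its call begins.
- ticket.job_done(): hands the job in, once; it reports no verdict.
Trained networks look in the newest picture that a camera, given by its name, has taken for a name from the list of things; names that differ only in an ending like _2 or _b are one class to them, and where a whole thing is asked for, a point or a joint stands for the part that bears it (a point fixed in the world has none). Each returns a list of dicts, best first, with "score" (0 to 1); they miss things now and then, are a little off and sometimes report something else, mostly with a low value. They report only what shows in the picture. A call takes as long as a camera call. They do not tell look-alikes from the thing itself.
- look_for(name, camera): "box" ([left, top, right, bottom] as shares, 0 to 1, of the picture: columns of its width, rows of its height, round what is visible of it).
- regions_of(name, camera): "pixels" (420x560 bool, what is visible of it) and "box" ([left, top, right, bottom] as shares, 0 to 1, of the picture: columns of its width, rows of its height, round what is visible of it).
The state is a dict: "t": time; "joints": joint angles; "qvel": joint speeds; "tau": joint torques, N m; "eef_pos": TCP position; "tcp_rot": TCP orientation; "ft_force": force on the tool from outside, world axes, zero at the start; "moment": the same for the moment, N m; "opening": opening from 0.0 (shut) to 1.0 (fully open).
Only numpy, scipy, OpenCV 4.12 (cv2) and the standard library are available. Lean on these libraries where they do the work, as an engineer would, in place of code of your own. Each camera call takes 0.05 s, during which the arm holds its last target. There are 200 camera calls.

## Working session

There is one attempt and no reset: what is moved stays moved. The work goes in short steps, Python scripts to look and compute and a shell command to move; the robot and the scene stay as the last step left them, time stands still between calls to the robot, and variables do not carry over. Pictures are saved under pics/ and viewed, on a budget of 14 in all, crops included, one or two more only if the job needs it, and the job is handed in when it is done.

```bash
ls; mkdir -p pics; cat > h.py <<'E'
import numpy as np, cv2
from scipy.spatial.transform import Rotation as R
from cell import state, viewer, ticket, look_for, regions_of
def cam(n):
    return viewer.read_camera(n)
def Rc(c):
    o=np.array(c["orientation"],float)
    return o if o.shape==(3,3) else R.from_euler('xyz',o).as_matrix()
def cloud(c):
    d=c["depth"]; v,u=np.mgrid[:d.shape[0],:d.shape[1]]
    p=np.stack([(u-c["cx"])/c["fx"]*d,(v-c["cy"])/c["fy"]*d,d],-1)
    w=p@Rc(c).T+np.array(c["position"])
    w[d==0]=np.nan
    return w
def save(c,n,s=1.4):
    cv2.imwrite(n,cv2.resize(c["color"][:,:,::-1],None,fx=s,fy=s))
E
python3 - <<'E'
from h import *
a=cam("top");b=cam("side")
print(a["position"],a["orientation"],a["fx"]);print(b["position"],b["orientation"]);print(state())
save(a,"pics/top0.png");save(b,"pics/side0.png")
np.savez("/tmp/t0.npz",w=cloud(a));np.savez("/tmp/s0.npz",w=cloud(b))
for n in ["ledge0","key","rest","stand","shutter","vase","jar","books"]:
  for k in ("top","side"):
    for r in look_for(n,k): 
        x=np.array(r["box"])*[560,420,560,420]; print(n,k,round(r["score"],2),x.astype(int))
E
```

```text
pics
[ 410.28290617    7.14219934 1344.87884303] [-3.04911386e+00 -1.09280801e-03 -1.59924128e+00] 411.1733557608089
[  395.53439483 -1163.95103051  1369.39950685] [-2.39564549  0.01766835 -0.14660347]
{'t': 0.1, 'joints': array([ 1.12540698e+00,  4.91489463e-01,  1.55933605e+00,  1.04163467e-05,
        1.09171070e+00, -1.05596920e-01]), 'qvel': array([ 1.03725275e-05, -8.30299971e-04, -2.07411405e-03,  7.23077648e-04,
        6.57054373e-04, -1.91248690e-03]), 'tau': array([ 2.26462435e-03, -6.13629484e+01, -2.58601195e+01,  6.94068871e-02,
        4.70497040e-02, -5.79479342e-05]), 'eef_pos': array([208.19853565, 589.10017915, 214.14435256]), 'tcp_rot': array([-3.14148401e+00,  9.37329737e-04,  1.23099914e+00]), 'ft_force': array([ 0.36449029, -0.09076033,  0.18099253]), 'moment': array([ 0.01083252, -0.05304264,  0.02748667]), 'opening': 0.999414575590681}
ledge0 top 0.98 [286 216 310 256]
ledge0 top 0.89 [234 221 263 265]
ledge0 top 0.87 [329 213 352 256]
ledge0 side 0.84 [225 184 271 213]
ledge0 side 0.75 [237 254 282 279]
ledge0 side 0.73 [244 223 281 248]
key top 0.91 [134 286 187 320]
key top 0.79 [138 239 175 243]
key top 0.34 [207 129 387 214]
key side 0.93 [175 108 206 167]
key side 0.6 [238 108 247 136]
rest top 0.74 [143 231 197 254]
rest side 0.96 [229 119 254 170]
rest side 0.72 [234 108 247 134]
stand top 0.82 [206 131 386 210]
stand side 0.97 [274 152 383 294]
stand side 0.17 [284 160 308 183]
shutter top 0.89 [229 175 255 195]
shutter side 0.74 [227 185 267 212]
vase top 0.72 [407 173 427 198]
vase side 0.83 [315 312 340 344]
vase side 0.74 [274 152 386 297]
jar top 0.82 [218 127 241 155]
jar side 0.85 [327 153 348 189]
books top 0.87 [123 156 187 199]
books side 0.88 [279 118 309 155]
```

View pics/top0.png

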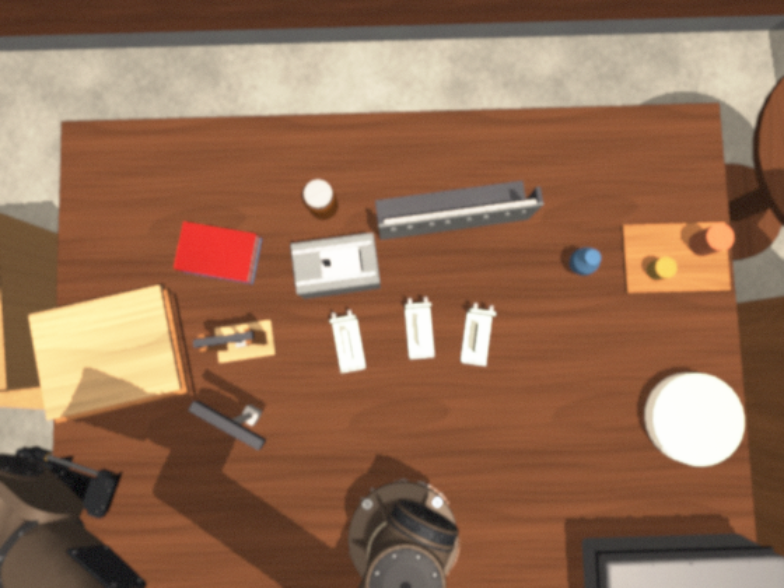

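View pics/side0.png

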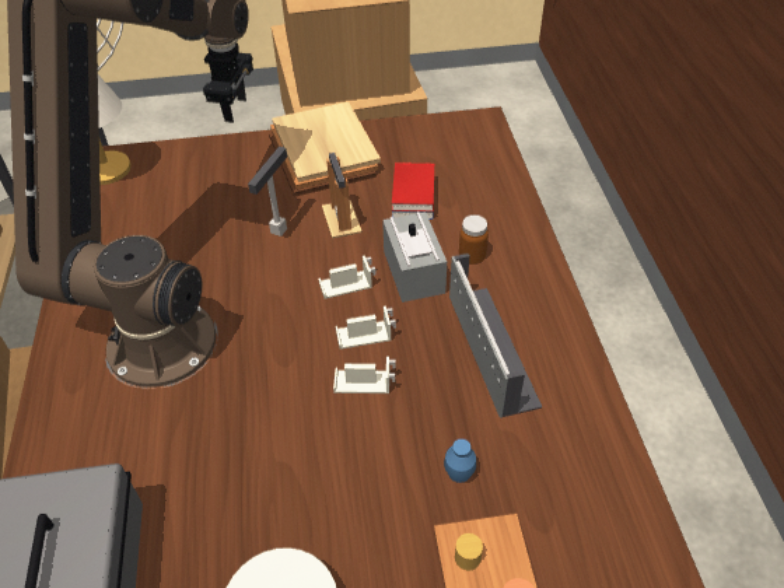

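Three ledges stand in front of the panel, top px/1.4 (248,244), (300,236) and (341,239). The lock box is left of the panel and its shutter looks shut. The small key hangs in the fork rest at (165,243), and the bigger decoy stands at (160,303). Next, rough world poses.

```bash
python3 - <<'E'
from h import *
a=cam("top");w=cloud(a)
for n in ["ledge0","key","rest","shutter"]:
    for r in regions_of(n,"top"):
        m=r["pixels"]; p=w[m]; p=p[~np.isnan(p[:,0])]
        if len(p)<10: continue
        c,(s1,s2),ang=cv2.minAreaRect(p[:,:2].astype(np.float32))
        t=p[p[:,2]>np.percentile(p[:,2],97)-8]
        print(n,round(r["score"],2),np.round(c),round(s1),round(s2),round(ang,1),"z",np.round(np.percentile(p[:,2],[5,50,98])),"topmean",np.round(t.mean(0),1))
# panel top edge
x,y,z=w[...,0],w[...,1],w[...,2]
def fit(m,n):
    q=w[m][:,:2].astype(np.float32); 
    if len(q)<5: return
    c,s,an=cv2.minAreaRect(q); vx,vy,_,_=cv2.fitLine(q,cv2.DIST_HUBER,0,.01,.01).ravel()
    print(n,len(q),np.round(c,1),np.round(s,1),round(an,1),"yaw",np.degrees(np.arctan2(vy,vx)))
fit((abs(z-140)<6)&(x>550)&(x<800)&(y<60)&(y>-400),"panel")
fit((abs(z-112)<6)&(x>480)&(x<800)&(y<300)&(y>20),"boxtop")
fit((abs(z-178)<10)&(x>350)&(y>250),"keybar")
fit((abs(z-58)<6)&(x>300)&(x<560)&(y<200)&(y>-200),"ribs")
E
```

```text
ledge0 0.68 [ 451. -187.] 62 136 77.7 z [-1.  7. 61.] topmean [ 462.8 -188.8   58.1]
ledge0 0.66 [468. -54.] 129 56 3.1 z [ 1.  6. 61.] topmean [482.6 -53.   58.2]
ledge0 0.6 [443. 112.] 131 56 9.0 z [ 1.  6. 62.] topmean [456.2 113.5  57.9]
key 0.92 [273. 366.] 201 84 59.8 z [  1. 215. 222.] topmean [284.  333.5 217.7]
key 0.79 [457. 353.] 36 119 1.2 z [ 38. 176. 181.] topmean [452.1 353.  176.7]
key 0.66 [ 450. -186.] 57 130 77.9 z [ 1.  7. 61.] topmean [ 459.3 -188.3   58.2]
rest 0.77 [450. 353.] 80 134 7.7 z [ -0.   6. 156.] topmean [450.4 328.7 156.8]
rest 0.52 [612. 119.] 65 84 6.1 z [109. 113. 143.] topmean [609.7 144.3 142.5]
rest 0.46 [ 448. -186.] 62 136 77.7 z [-2.  6. 61.] topmean [ 461.5 -188.2   58.2]
shutter 0.76 [613. 117.] 58 81 7.4 z [109. 113. 144.] topmean [609.7 144.3 142.5]
panel 417 [ 721.1 -143. ] [ 40.6 354.7] 6.3 yaw -83.73198
boxtop 2133 [664.7 122.4] [196.3 254. ] 82.5 yaw 15.90451
keybar 257 [454.1 352.8] [ 31.9 119.6] 4.3 yaw -83.22797
ribs 384 [484.5  -3.5] [156.1 393. ] 1.4 yaw 84.47262
```

```bash
python3 -m inch '[[0,0,0,0,0,40,1],[0,0,0,30,-40,0,1],[0,0,0,30,-40,0,1],[0,0,0,30,-40,0,1],[0,0,0,30,-40,0,1],[0,0,0,30,-40,0,1],[0,0,0,10,-40,0,1],[0,0,0,0,-40,0,1],[0,0,0,0,-40,0,1],[0,0,0,0,-40,0,1]]'
python3 - <<'E'
from h import *
c=cam("wrist"); print(c["position"],c["orientation"],c["fx"],state()["tcp_rot"],state()["joints"])
save(c,"pics/w1.png")
E
```

```text
t: 2.15
eef_pos: [368.1, 227.7, 254.7]
tcp_rot: [3.141, -0.0, 1.231]
ft_force: [0.4, -0.5, 0.1]
opening: 1.001
[289.39435989 256.19621446 424.24370499] [ 2.84600508e+00 -2.47923329e-04  1.23173485e+00] 315.99224428746027 [3.14146652e+00 1.59584644e-03 1.23055731e+00] [ 3.94599383e-01  1.64068983e-01  1.94919870e+00 -1.48037621e-03
  1.02930183e+00 -8.35194396e-01]
```

```bash
python3 -m inch '[[0,0,8,26,-43,0,1],[0,0,8,26,-43,0,1],[0,0,8,26,-43,0,1],[0,0,2,26,-43,0,1],[0,0,0,26,-43,0,1],[0,0,0,26,-43,0,1],[0,0,0,26,-43,0,1],[0,0,0,26,-43,0,1],[0,0,0,0,0,0,1]]'
python3 - <<'E'
from h import *
c=cam("wrist"); print(state()["joints"]);w=cloud(c)
np.savez("/tmp/w2.npz",w=w,c=c["color"])
save(c,"pics/w2.png")
x,y,z=w[...,0],w[...,1],w[...,2]
m=(z>128)&(z<150)&(x>660)&(x<780)
q=w[m]; print(len(q)); 
a=np.radians(6.3);s=q[:,0]*np.cos(a)+q[:,1]*np.sin(a);t=-q[:,0]*np.sin(a)+q[:,1]*np.cos(a)
print(np.percentile(s,[1,5,25,50,75,95,99]),np.percentile(t,[0,1,5,50,95,99,100]),np.percentile(q[:,2],[5,50,95]))
# front face
m=(z>20)&(z<130)&(x>640)&(x<780)&(y<30)&(y>-330);q=w[m]
vx=cv2.fitLine(q[:,:2].astype(np.float32),cv2.DIST_HUBER,0,.01,.01).ravel();print(len(q),vx,np.degrees(np.arctan2(vx[0],-vx[1])))
E
```

```text
t: 3.1
eef_pos: [569.0, -101.9, 253.9]
tcp_rot: [3.141, 0.001, 1.632]
ft_force: [-0.4, 0.3, -0.5]
opening: 1.001
[-2.88288789e-01  3.83804909e-01  1.62984103e+00  5.75446576e-05
  1.12868742e+00 -1.92067100e+00]
204
[693.08681827 693.93620983 695.16187715 696.52553955 715.09730708
 721.43010832 722.22864573] [-287.1663381  -285.46210149 -282.61478935 -234.92103156  -46.73978597
  -44.93445622  -44.32615708] [131.71514482 133.78308059 139.88071518]
6043 [ 1.08191684e-01 -9.94130075e-01  6.98339844e+02 -1.07674767e+02] 6.2110844
```

View pics/w2.png

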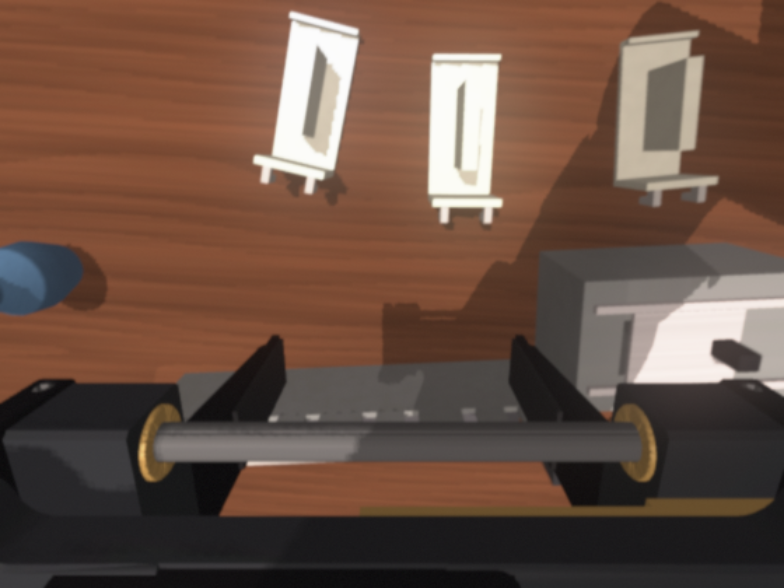

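Upside-down view: image right is +y and down is +x. All three ledges show clearly, and the panel is partly hidden by the gripper. I'll move forward so the panel comes clear.

```bash
python3 -m inch '[[0,0,3,35,-15,15,1],[0,0,0,35,-15,15,1],[0,0,0,30,-15,0,1],[0,0,0,0,0,0,1]]'
python3 - <<'E'
from h import *
c=cam("wrist"); print(c["position"],state()["tcp_rot"]);w=cloud(c)
np.savez("/tmp/w3.npz",w=w,c=c["color"])
save(c,"pics/w3.png")
x,y,z=w[...,0],w[...,1],w[...,2]
a=np.radians(6.25);S=x*np.cos(a)+y*np.sin(a);T=-x*np.sin(a)+y*np.cos(a)
for lo,hi in [(15,40),(40,60),(60,85),(95,125),(125,134),(136,146)]:
    m=(z>lo)&(z<hi)&(S>660)&(S<720)&(T>-420)&(T<-50);s=S[m];t=T[m]
    if m.sum()>20: print(lo,m.sum(),np.percentile(s,[2,10,25,50,75,90,98]).round(1),np.percentile(t,[0,1,99,100]).round(1), np.polyfit(t,s,1))
E
```

```text
t: 3.55
eef_pos: [668.8, -142.5, 284.0]
tcp_rot: [3.141, 0.0, 1.688]
ft_force: [-1.4, 0.6, -1.2]
opening: 0.999
[ 585.93309677 -151.37675605  453.48855917] [-3.14056363e+00 -7.16487441e-04  1.68838465e+00]
15 1190 [681.9 682.  682.2 682.3 682.5 682.6 682.8] [-394.7 -392.1  -52.6  -50.2] [1.01591384e-03 6.82583741e+02]
40 1105 [681.8 682.  682.2 682.3 682.5 682.7 702.6] [-394.8 -391.   -50.4  -50. ] [4.81850345e-05 6.83004404e+02]
60 1605 [681.9 682.  682.2 682.3 682.5 682.6 682.8] [-395.5 -391.6  -51.9  -50.1] [-1.74062344e-04  6.82586164e+02]
95 2294 [681.9 682.1 682.2 682.4 682.7 704.  717. ] [-395.4 -392.   -50.1  -50. ] [-1.90232841e-03  6.85204425e+02]
125 2383 [682.  682.2 682.5 691.5 694.5 696.4 711.9] [-395.5 -386.2  -50.2  -50. ] [-1.91103579e-03  6.89783636e+02]
136 2162 [682.  682.3 683.  684.8 686.8 699.8 715.6] [-395.6 -394.6  -50.3  -50. ] [-2.51097090e-02  6.81388072e+02]
```

View pics/w3.png

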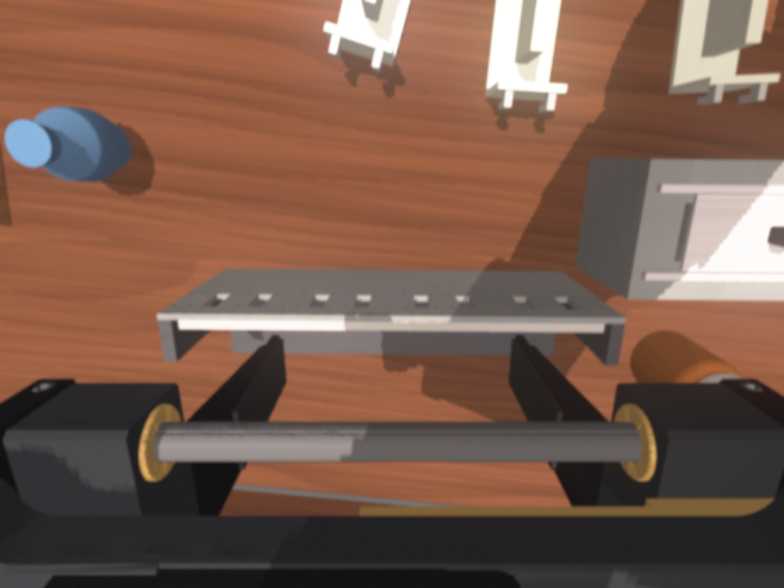

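The panel is now clear, with slots as four pairs of light specks at row ~298 and columns 222–563. I'll get the slot positions and the ledge poses from the clouds.

```bash
cat >> h.py <<'E'
A0=np.radians(6.25)
def ST(p,a=A0):
    return p[...,0]*np.cos(a)+p[...,1]*np.sin(a), -p[...,0]*np.sin(a)+p[...,1]*np.cos(a)
def ledges(w,rng=(380,560)):
    "white ledge poses by rib top + floor"
    x,y,z=w[...,0],w[...,1],w[...,2]
    m=((x>rng[0])&(x<rng[1])&(z>3.5)&(z<66)&(y>-300)&(y<230)).astype(np.uint8)
    n,l=cv2.connectedComponents(cv2.morphologyEx(m,cv2.MORPH_OPEN,np.ones((3,3))))
    out=[]
    for i in range(1,n):
        q=w[l==i]
        if len(q)<150: continue
        c,s,an=cv2.minAreaRect(q[:,:2].astype(np.float32))
        fl=q[(q[:,2]<10)]
        yaw=an if s[0]>s[1] else an-90
        rib=q[(q[:,2]>56)&(q[:,2]<63)]
        out.append((np.round(c,1),np.round(sorted(s),1),round(yaw,1),len(q),rib.mean(0).round(1) if len(rib) else None))
    return out
E
python3 - <<'E'
from h import *
f=np.load("/tmp/w3.npz");w=f["w"];cp=np.array([585.933,-151.377,453.489])
S,T=ST(w);cs,ct=ST(cp)
z=w[...,2]
k=(682.3-cs)/(S-cs); t=ct+k*(T-ct); h=cp[2]+k*(z-cp[2])
m=(S>688)&(h>92)&(h<121)&(t>-390)&(t<-45)
hh=np.sort(t[m]);b=np.split(hh,np.where(np.diff(hh)>4)[0]+1)
for g in b:
    if len(g)>5:
        q=m&(t>=g[0])&(t<=g[-1]);print(len(g),g[0].round(1),g[-1].round(1),g.mean().round(1),h[q].min().round(1),h[q].max().round(1))
m=(abs(S-682.3)<1.2)&(z>20)&(z<135);print("ends",np.percentile(T[m],[0,.3,99.7,100]))
for n in ("w2","w3"):
    for r in ledges(np.load(f"/tmp/{n}.npz")["w"]): print(n,*r)
# box top
for n in ("w2","w3"):
    w=np.load(f"/tmp/{n}.npz")["w"];S,T=ST(w);m=(abs(w[...,2]-110)<2)&(S>550)&(S<690)&(T>-45)&(T<180);print(m.sum(),np.percentile(S[m],[1,99]),np.percentile(T[m],[1,99]))
E
```

```text
24 -362.6 -357.3 -359.9 106.8 121.0
32 -328.3 -321.4 -324.7 105.8 120.1
41 -281.4 -272.3 -276.8 104.5 118.9
37 -246.7 -236.5 -241.6 107.2 118.1
48 -199.1 -188.5 -193.9 106.0 120.3
39 -163.2 -154.2 -158.5 105.1 119.4
26 -114.2 -107.1 -110.7 107.5 118.1
27 -78.4 -72.5 -75.5 106.6 120.6
ends [-395.51108433 -394.25526277  -41.27250639  -39.73604885]
w2 [ 451.1 -184. ] [ 56.5 134. ] -9.7 5404 [ 458.5 -184.9   58.9]
w2 [444.3 115.4] [ 57.9 133.4] 8.9 6126 [450.4 115.5  59. ]
w2 [469.7 -50.4] [ 56.3 133.8] 3.2 5059 [477.  -50.   58.9]
w2 [553.7 156.5] [  1.3 119.7] -83.6 1106 [553.9 154.6  59.5]
w3 [ 483.8 -189.6] [56.2 67.9] -9.5 2080 [ 499.9 -193.    57.7]
w3 [488.4 -49.6] [56.7 95.9] 3.4 3404 [495.1 -49.5  58.7]
w3 [465.7 118.4] [58.2 90.1] 9.0 4013 [472.4 118.7  58.7]
5805 [567.50159495 670.72949011] [-25.02253338 133.87597826]
5263 [567.9729918  676.85131509] [-25.4043933  96.9725634]
```

Panel ends, box faces and slot means all agree. The stand origin is S=682.3, T=−70.3 at yaw 6.25°, with bays at y −275, −190, −105 and −20. First is the −y ledge (origin ≈ (444,−183), yaw −9.7°) into bay0.

```bash
python3 -m inch '[[0,0,-8,-37,-7,-20,1],[0,0,-8,-37,-7,-20,1],[0,0,-0.4,-37,-7,-20,1],[0,0,0,-37,-7,-20,0.2],[0,0,0,-37,-6,-20,0.2],[0,0,0,-39,-6,-20,0.2],[0,0,0,0,0,-30,0.2],[0,0,0,0,0,0,0.2]]'
python3 - <<'E'
from h import *
c=cam("top")
for r in ledges(cloud(c)): print(*r)
E
```

```text
t: 4.4
eef_pos: [440.4, -180.7, 133.2]
tcp_rot: [-3.138, -0.002, 1.401]
ft_force: [1.0, 0.3, 0.2]
opening: 0.642
[466.8 -58. ] [29.7 84.8] -1.6 163 [460.1 -54.   59.1]
[434.1 117.1] [42.2 70.3] 9.3 187 [435.2 110.9  58.9]
```

```bash
python3 -m inch '[[0,0,0,4,-2,-40,0.2],[0,0,0,0,0,-40,0.2],[0,0,0,0,0,-31,0.2],[0,0,0,0,0,0,0.2],[0,0,0,0,0,0,-1],[0,0,0,0,0,0,-1],[0,0,0,0,0,0,-1],[0,0,0,0,0,0,-1],[0,0,0,0,0,0,-1]]'
python3 - <<'E'
from h import *
c=cam("wrist");s=state();print(s["opening"],s["eef_pos"],s["tcp_rot"]);save(c,"pics/w4.png")
w=cloud(c);np.savez("/tmp/w4.npz",w=w)
for r in ledges(w): print(*r)
E
```

```text
t: 5.35
eef_pos: [447.1, -184.5, 24.4]
tcp_rot: [3.14, 0.0, 1.402]
ft_force: [0.5, 0.5, -0.4]
opening: 0.235
0.194558305525756 [ 447.02095775 -184.49445796   24.17525447] [3.14082840e+00 1.87909054e-04 1.40157448e+00]
[458.1 -51.1] [ 57.8 111.8] 3.5 15566 [444.1 -56.8  58.8]
[ 436.6 -181.4] [ 56.3 104.2] -9.7 12656 [ 430.8 -180.6   59.4]
[ 483.8 -189.8] [31.8 36.3] 79.8 1884 [ 472.1 -187.6   59.4]
[520.3 -67.7] [ 8.2 17.2] -85.2 704 None
```

View pics/w4.png

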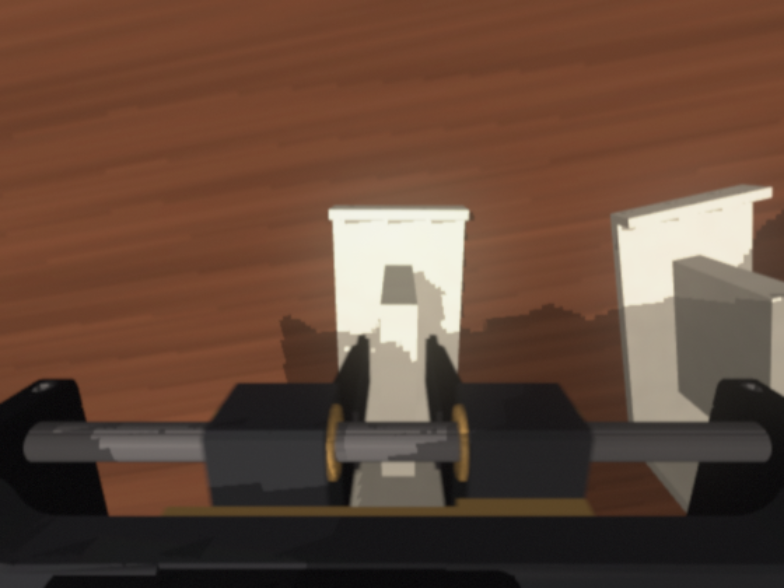

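The fingers straddle the rib at (398,340) and are still closing. The ledge front edge puts the origin at (444.4,−182.7), so the TCP is about 2.7 mm ahead of it. I'll close and lift.

```bash
python3 -m inch '[[0,0,0,0,0,0,-1],[0,0,0,0,0,0,-1],[0,0,0,0,0,0,-1],[0,0,0,0,0,30,-1],[0,0,0,0,0,35,-1],[0,0,0,0,0,35,-1],[0,0,0,0,0,0,-1]]'
python3 - <<'E'
from h import *
s=state();print(s["opening"],s["eef_pos"],s["tcp_rot"])
E
```

```text
t: 6.1
eef_pos: [448.2, -185.1, 127.0]
tcp_rot: [3.136, 0.002, 1.402]
ft_force: [0.7, 0.2, -3.1]
opening: 0.126
0.12610365069145213 [ 448.15959878 -185.10069621  127.02027673] [3.13601392e+00 1.99761949e-03 1.40174055e+00]
```

```bash
python3 -m inch '[[0,0,8,34,-19,-8,-1],[0,0,7.9,34,-19,-8,-1],[0,0,0,34,-19,-8,-1],[0,0,0,34,-19,-8,-1],[0,0,0,34,-19,-8,-1],[0,0,0,0,0,0,-1],[0,0,0,0,0,0,-1]]'
python3 - <<'E'
from h import *
s=state();S,T=ST(s["eef_pos"]);print(s["opening"],s["eef_pos"],s["tcp_rot"],"S",S-682.3,"y",T+70.3,s["ft_force"])
c=cam("wrist");save(c,"pics/w5.png");w=cloud(c);S,T=ST(w);z=w[...,2]
m=(z>80)&(z<100)&(S>480)&(S<640)&(T>-420)&(T<-270)
q=np.stack([S[m]-682.3,T[m]+70.3],1).astype(np.float32);print(cv2.minAreaRect(q),np.percentile(z[m],[5,50,95]))
E
```

```text
t: 6.8
eef_pos: [616.1, -279.0, 81.3]
tcp_rot: [-3.139, -0.002, 1.679]
ft_force: [-1.5, -1.2, -2.2]
opening: 0.128
0.1278556343982766 [ 616.14342665 -279.03365974   81.31316549] [-3.13890974e+00 -2.06825222e-03  1.67906849e+00] S -100.19624400070506 y -274.15278735802616 [-1.50505096 -1.20807005 -2.16430916]
((-92.55227661132812, -274.0962219238281), (26.419239044189453, 91.02000427246094), 87.8856201171875) [82.66238463 93.17431307 99.44796861]
```

```bash
cat >> h.py <<'E'
def held(zlo,zhi):
    s=state();S,T=ST(s["eef_pos"]);print("tcp x",S-682.3,"y",T+70.3,"z",s["eef_pos"][2],"yaw",np.degrees(s["tcp_rot"][2]),"open",s["opening"],"F",s["ft_force"].round(1))
    w=cloud(cam("wrist"));S,T=ST(w);z=w[...,2];x0,y0=ST(s["eef_pos"])
    m=(z>zlo)&(z<zhi)&(S>x0-90)&(S<x0+5)&(abs(T-y0)<45)
    q=np.stack([S[m]-682.3,T[m]+70.3],1).astype(np.float32);c,d,a=cv2.minAreaRect(q)
    print("rect",np.round(c,1),np.round(d,1),round(a,1),"front x",np.percentile(q[:,0],1).round(1),"y edges",np.percentile(q[:,1],[1,99]).round(1),"z",np.percentile(z[m],[10,50,90]).round(1))
E
python3 -m inch '[[0,0,0,0,-0.8,2,-1],[0,0,0,0,0,0,-1]]'
python3 -c "
from h import *
held(58,69)"
```

```text
t: 7.05
eef_pos: [616.5, -280.0, 86.3]
tcp_rot: [3.141, 0.0, 1.679]
ft_force: [-1.1, 0.6, -2.0]
opening: 0.129
tcp x -99.95404164255797 y -275.14806522803076 z 86.28956612934508 yaw 96.20974616909344 open 0.12924622070494862 F [-1.1  0.6 -2. ]
rect [-128.7 -274. ] [67.4 56.2] 0.0 front x -162.2 y edges [-301.6 -246.5] z [66.9 67.8 68.5]
```

```bash
python3 -m inch '[[0,0,0,0,-0.5,-2,-1],[0,0,0,0,0,0,-1],[0,0,0,12,1.3,0,-1],[0,0,0,12,1.3,0,-1],[0,0,0,10,1.1,0,-1],[0,0,0,6,0.7,0,-1],[0,0,0,2,0.2,0,-1],[0,0,0,0,0,0,-1]]'
python3 -c "
from h import *
held(58,69)"
```

```text
t: 7.9
eef_pos: [658.4, -275.8, 83.4]
tcp_rot: [-3.139, -0.001, 1.68]
ft_force: [-4.3, -0.5, -1.3]
opening: 0.129
tcp x -57.80566495408675 y -275.55883811680815 z 83.35623513834494 yaw 96.23396829142422 open 0.12896288119985388 F [-4.3 -0.5 -1.3]
rect [ -86.6 -274.5] [67.5 56.2] 0.0 front x -120.1 y edges [-302.  -246.9] z [64.  64.9 65.7]
```

```bash
python3 -m inch '[[0,0,0,-1,-0.1,0,-1],[0,0,0,0,0,-5,-1],[0,0,0,0,0,-5,-1],[0,0,0,0,0,-4,-1],[0,0,0,0,0,-2,-1],[0,0,0,0,0,-1,-1],[0,0,0,0,0,0,-1]]'
python3 -c "
from h import *
held(45,55)"
```

```text
t: 8.65
eef_pos: [657.9, -276.2, 67.2]
tcp_rot: [3.141, -0.0, 1.679]
ft_force: [-3.4, 0.7, 3.1]
opening: 0.124
tcp x -58.419299351500285 y -275.8272198964238 z 67.16776768954635 yaw 96.21464151947015 open 0.12380412566644039 F [-3.4  0.7  3.1]
rect [ -87.  -274.8] [67.1 56.2] 0.0 front x -120.3 y edges [-302.3 -247.3] z [47.5 48.3 49.2]
```

```bash
python3 -m inch '[[0,0,0,0,0,-2,-1],[0,0,0,0,0,0,-1],[0,0,0,0,0,0,-1]]'
python3 -c "
from h import *
held(40,55)"
```

```text
t: 9.0
eef_pos: [657.7, -276.2, 65.9]
tcp_rot: [3.141, 0.0, 1.679]
ft_force: [-7.5, 1.5, 11.9]
opening: 0.127
tcp x -58.5971610670108 y -275.89805131246 z 65.93611907772392 yaw 96.21303995973034 open 0.12681070850248288 F [-7.5  1.5 11.9]
rect [ -87.  -274.9] [66.7 56.3] 0.0 front x -120.2 y edges [-302.4 -247.3] z [45.8 46.8 47.9]
```

It's bottomed at 12 N up. I'll release and lift, then check the result while going to the middle ledge.

```bash
python3 -m inch '[[0,0,0,0,0,1,-1],[0,0,0,0,0,0,-0.4],[0,0,0,0,0,0,-0.4],[0,0,0,0,0,0,-0.4],[0,0,0,0,0,40,-0.4],[0,0,0,0,0,40,-0.4],[0,0,0,-20,0,20,-0.4],[0,0,0,-40,45,0,0.2],[0,0,0,0,0,0,0.2]]'
python3 - <<'E'
from h import *
held(40,55)
w=cloud(cam("wrist"));print(*ledges(w,(380,520)))
S,T=ST(w);x,y,z=S-682.3,T+70.3,w[...,2]
m=(x>-130)&(x<-65)&(abs(y+275)<45)&(z>40)&(z<56);print(np.percentile(x[m],1),np.percentile(y[m],[1,99]),np.percentile(z[m],[5,50,95]))
m=(x>-130)&(x<-20)&(abs(y+275)<45)&(z>95)&(z<110);print("rib",m.sum(),np.percentile(z[m],[5,50,95]),np.percentile(y[m],[5,95]))
print(*ledges(cloud(cam("top"))))
E
```

```text
t: 9.95
eef_pos: [600.8, -235.3, 165.6]
tcp_rot: [-3.138, -0.003, 1.68]
ft_force: [0.6, -0.9, -0.2]
opening: 0.414
tcp x -110.71198880252302 y -228.99514976504145 z 165.64352210305833 yaw 96.25677164709177 open 0.4139713992399743 F [ 0.6 -0.9 -0.2]
rect [-113.3 -260.3] [15.2 27.3] 0.1 front x -120.8 y edges [-273.4 -246.8] z [42.  43.6 52.6]
(array([461.5, -51.5]), array([ 57.7, 117.1]), 3.3, 9645, array([464.1, -52.5,  59.3]))
-120.61182678019534 [-302.24365119 -247.00333256] [42.18419704 44.00914186 52.38661451]
rib 325 [96.65181531 98.0817761  99.32706521] [-280.32695478 -269.29230806]
(array([477.1, -51.9]), array([53.8, 94.3]), 0.2, 237, array([473.9, -54.3,  59.2]))
```

```bash
python3 - <<'E'
from h import *
w=cloud(cam("wrist"))
S,T=ST(w);x,y,z=S-682.3,T+70.3,w[...,2]
for lo in range(-122,5,8):
    o=[]
    for a,b in ((36,58),(88,112)):
        m=(x>lo)&(x<lo+8)&(abs(y+275)<30)&(z>a)&(z<b); o.append((int(m.sum()),np.median(z[m]).round(1) if m.sum() else None))
    print(lo,o)
E
```

```text
-122 [(429, np.float64(51.7)), (0, None)]
-114 [(476, np.float64(43.0)), (0, None)]
-106 [(467, np.float64(43.3)), (36, np.float64(95.5))]
-98 [(450, np.float64(43.9)), (168, np.float64(97.7))]
-90 [(322, np.float64(44.3)), (61, np.float64(98.1))]
-82 [(285, np.float64(44.7)), (7, np.float64(92.5))]
-74 [(279, np.float64(45.2)), (8, np.float64(88.9))]
-66 [(263, np.float64(45.8)), (10, np.float64(90.9))]
-58 [(241, np.float64(46.1)), (22, np.float64(99.3))]
-50 [(192, np.float64(46.6)), (52, np.float64(100.4))]
-42 [(172, np.float64(47.1)), (60, np.float64(100.7))]
-34 [(165, np.float64(47.5)), (2, np.float64(92.2))]
-26 [(164, np.float64(48.0)), (0, None)]
-18 [(177, np.float64(48.4)), (0, None)]
-10 [(210, np.float64(50.4)), (86, np.float64(101.0))]
-2 [(12, np.float64(42.4)), (478, np.float64(103.3))]
```

The ledge is home: the floor extrapolates to z≈50 at the panel, with a 3° natural sag. Next is the middle ledge.

```bash
python3 -m inch '[[0,0,-2.9,-27,37,-8,0.2],[0,0,0,-27,37,-8,0.2],[0,0,0,-28,37,-8,0.2],[0,0,0,-28,37,-8,0.2],[0,0,0,-28,36,-8,0.2],[0,0,0,0,0,0,0.2]]'
python3 - <<'E'
from h import *
s=state();print(s["eef_pos"],np.degrees(s["tcp_rot"]));print(*ledges(cloud(cam("wrist")),(340,520)))
E
```

```text
t: 10.75
eef_pos: [463.9, -52.0, 124.7]
tcp_rot: [-3.138, -0.002, 1.631]
ft_force: [0.1, -0.8, 0.9]
opening: 0.602
[463.91537557 -52.02935649 124.71917238] [-1.79793108e+02 -8.68839541e-02  9.34351124e+01]
(array([444.5, 115.5]), array([ 57.6, 134.2]), 8.9, 11364, array([449.4, 115.4,  58.8])) (array([462., -51.]), array([ 56.1, 118.4]), 3.2, 8691, array([469.1, -50. ,  59.1]))
```

```bash
python3 -m inch '[[0,0,0,-1,0.8,-40,0.2],[0,0,0,0,0,-40,-0.2],[0,0,0,0,0,-21,-0.5],[0,0,0,0,0,0,-1],[0,0,0,0,0,0,-1],[0,0,0,0,0,0,-1],[0,0,0,0,0,0,-1],[0,0,0,0,0,0,-1],[0,0,0,0,0,0,-1]]'
python3 - <<'E'
from h import *
s=state();print(s["opening"],s["eef_pos"],np.degrees(s["tcp_rot"]));print(*ledges(cloud(cam("wrist")),(340,520)))
E
```

```text
t: 11.7
eef_pos: [466.4, -54.2, 25.8]
tcp_rot: [3.139, 0.001, 1.629]
ft_force: [-0.3, 0.7, 7.4]
opening: 0.125
0.12529694514835088 [466.37015547 -54.18996873  25.76341027] [1.79869660e+02 3.78892362e-02 9.33160540e+01]
(array([438.2, 106.2]), array([ 42.5, 118.9]), 8.9, 8392, None) (array([445. , -54.5]), array([56.3, 84.8]), 3.3, 12103, array([449.3, -54.2,  59.4])) (array([503.4, -51.2]), array([21. , 29.2]), 3.9, 1079, array([491.6, -51.6,  59.3]))
```

```bash
python3 -m inch '[[0,0,0,0,0,30,-1],[0,0,0,0,0,30,-1],[0,0,2.9,36,-35,2,-1],[0,0,0,36,-35,0,-1],[0,0,0,36,-35,0,-1],[0,0,0,36,-35,0,-1],[0,0,0,0,0,0,-1],[0,0,0,0,0,0,-1]]'
python3 -c "
from h import *
held(58,72)"
```

```text
t: 12.55
eef_pos: [608.7, -193.8, 86.3]
tcp_rot: [-3.141, -0.001, 1.678]
ft_force: [-0.7, 0.5, -2.9]
opening: 0.122
tcp x -98.28889153266618 y -188.62851486699822 z 86.34840820290636 yaw 96.15616509769521 open 0.12247869089354417 F [-0.7  0.5 -2.9]
rect [-127.6 -187.6] [68.6 56.3] 0.0 front x -161.8 y edges [-215.1 -160. ] z [65.2 66.1 66.9]
```

```bash
python3 -m inch '[[0,0,0,0.2,-1.7,-1,-1],[0,0,0,0,0,0,-1],[0,0,0,12,1.3,0,-1],[0,0,0,12,1.3,0,-1],[0,0,0,10,1.1,0,-1],[0,0,0,6,0.7,0,-1],[0,0,0,2,0.2,0,-1],[0,0,0,0,0,0,-1]]'
python3 -c "
from h import *
held(58,72)"
```

```text
t: 13.4
eef_pos: [650.4, -190.2, 85.4]
tcp_rot: [-3.139, -0.001, 1.679]
ft_force: [-4.7, 0.1, 0.6]
opening: 0.127
tcp x -56.432188665805484 y -189.56654693831274 z 85.4167583972073 yaw 96.22700218952176 open 0.12741691694181415 F [-4.7  0.1  0.6]
rect [ -85.8 -188.5] [56.3 68.8] 90.0 front x -120.1 y edges [-216.  -160.9] z [64.3 65.2 66.1]
```

```bash
python3 -m inch '[[0,0,0,-1,-0.5,0,-1],[0,0,0,0,0,-5,-1],[0,0,0,0,0,-5,-1],[0,0,0,0,0,-4,-1],[0,0,0,0,0,-2,-1],[0,0,0,0,0,-1,-1],[0,0,0,0,0,-2,-1],[0,0,0,0,0,0,-1],[0,0,0,0,0,0,-1]]'
python3 -c "
from h import *
held(40,55)"
```

```text
t: 14.35
eef_pos: [649.9, -191.0, 68.0]
tcp_rot: [-3.142, 0.0, 1.679]
ft_force: [-6.9, 1.6, 11.3]
opening: 0.129
tcp x -57.021592731222086 y -190.32630531396552 z 67.95926556069885 yaw 96.21451819636971 open 0.1293598399812371 F [-6.9  1.6 11.3]
rect [ -86.2 -189.3] [68.2 56.1] 0.0 front x -120.0 y edges [-216.8 -161.7] z [46.1 47.1 48.2]
```

```bash
python3 -m inch '[[0,0,0,0,0,1,-1],[0,0,0,0,0,0,-0.4],[0,0,0,0,0,0,-0.4],[0,0,0,0,0,0,-0.4],[0,0,0,0,0,45,-0.4],[0,0,0,0,0,45,-0.4],[0,0,0,-20,0,10,-0.4],[0,0,0,-30,45,0,0],[0,0,2.7,-30,45,0,0.2],[0,0,0,-30,45,0,0.2]]' && python3 -m inch '[[0,0,0,-25,45,-10,0.2],[0,0,0,-25,45,-10,0.2],[0,0,0,-26,42,-10,0.2],[0,0,0,-26,38,-10,0.2],[0,0,0,0,0,0,0.2]]'
python3 - <<'E'
from h import *
s=state();print(s["eef_pos"],np.degrees(s["tcp_rot"]));w=cloud(cam("wrist"));print(*ledges(w,(340,520)))
S,T=ST(cloud(cam("top")));
E
```

```text
t: 15.4
eef_pos: [545.8, -65.1, 167.7]
tcp_rot: [3.141, -0.0, 1.727]
ft_force: [1.4, -0.1, 0.2]
opening: 0.492
t: 15.9
eef_pos: [444.1, 102.4, 127.9]
tcp_rot: [-3.139, -0.001, 1.73]
ft_force: [0.1, -0.6, -0.3]
opening: 0.6
[444.05363739 102.36553452 127.85699464] [-1.79823162e+02 -3.97162048e-02  9.91386401e+01]
(array([444.3, 115.5]), array([ 56.1, 133.5]), 9.0, 8942, array([451.4, 116.7,  58.8]))
```

```bash
python3 -m inch '[[0,0,0,-6.5,12,-30,0.2],[0,0,0,0,0,-40,-0.2],[0,0,0,0,0,-33,-0.5],[0,0,0,0,0,0,-0.5],[0,0,0,0,0,0,-1],[0,0,0,0,0,0,-1],[0,0,0,0,0,0,-1],[0,0,0,0,0,0,-1],[0,0,0,0,0,0,-1]]'
python3 - <<'E'
from h import *
s=state();print(s["opening"],s["eef_pos"],np.degrees(s["tcp_rot"]));print(*ledges(cloud(cam("wrist")),(320,520)))
E
```

```text
t: 16.9
eef_pos: [442.0, 111.3, 27.1]
tcp_rot: [3.139, 0.0, 1.726]
ft_force: [-0.0, -0.8, 10.5]
opening: 0.126
0.1255812986987242 [441.95318205 111.29589888  27.10346389] [1.79827312e+02 7.49792900e-03 9.89112514e+01]
(array([421. , 109.1]), array([56.2, 86.1]), 8.9, 12058, array([425.1, 109.7,  59.4])) (array([479.2, 119. ]), array([20.8, 28. ]), 5.3, 1081, array([467.3, 116.4,  59.3]))
```

```bash
python3 -m inch '[[0,0,0,0,0,30,-1],[0,0,0,0,0,29,-1],[0,0,-2.7,10,-45,2,-1],[0,0,0,10,-45,0,-1],[0,0,0,10,-45,0,-1],[0,0,0,25,-45,0,-1],[0,0,0,35,-42,0,-1],[0,0,0,35,0,0,-1],[0,0,0,35,0,0,-1],[0,0,0,0,0,0,-1]]'
python3 -m inch '[[0,0,0,0,0,0,-1]]'; python3 -c "
from h import *
held(58,72)"
```

```text
t: 17.95
eef_pos: [600.8, -106.5, 87.4]
tcp_rot: [3.138, 0.001, 1.679]
ft_force: [-0.2, -0.6, -1.4]
opening: 0.122
t: 18.05
eef_pos: [597.1, -105.7, 86.9]
tcp_rot: [-3.141, -0.0, 1.68]
ft_force: [-0.1, 0.0, -2.3]
opening: 0.123
tcp x -100.20548588066754 y -99.75806878835012 z 86.85243556304214 yaw 96.23112635903047 open 0.12258319331937169 F [-0.1  0.  -2.3]
rect [-129.7  -98.7] [56.2 69. ] 90.0 front x -164.1 y edges [-126.3  -71.2] z [64.4 65.3 66.1]
```

```bash
python3 -m inch '[[0,0,0,0.6,-5.5,0,-1],[0,0,0,0,0,0,-1],[0,0,0,12,1.3,0,-1],[0,0,0,12,1.3,0,-1],[0,0,0,10,1.1,0,-1],[0,0,0,7,0.7,0,-1],[0,0,0,3,0.3,0,-1],[0,0,0,0,0,0,-1]]'
python3 -c "
from h import *
held(58,72)"
```

```text
t: 18.9
eef_pos: [641.6, -106.6, 86.5]
tcp_rot: [-3.141, -0.0, 1.679]
ft_force: [-1.1, -0.1, -1.9]
opening: 0.12
tcp x -56.131806034484725 y -105.49230059184559 z 86.48136523287067 yaw 96.2153666048484 open 0.1203342488749316 F [-1.1 -0.1 -1.9]
rect [ -85.7 -104.5] [56.1 69. ] 90.0 front x -120.0 y edges [-132.   -76.9] z [64.1 64.9 65.7]
```

```bash
python3 -m inch '[[0,0,0,0,0,-5,-1],[0,0,0,0,0,-5,-1],[0,0,0,0,0,-4,-1],[0,0,0,0,0,-2,-1],[0,0,0,0,0,-1,-1],[0,0,0,0,0,-2,-1],[0,0,0,0,0,0,-1],[0,0,0,0,0,0,-1]]'
python3 -c "
from h import *
held(40,55)"
```

```text
t: 19.75
eef_pos: [641.5, -106.6, 69.0]
tcp_rot: [-3.141, 0.0, 1.679]
ft_force: [-11.1, 0.3, 15.9]
opening: 0.123
tcp x -56.262634662956316 y -105.54095939009515 z 69.00989909853342 yaw 96.2199223689669 open 0.12317180941231502 F [-11.1   0.3  15.9]
rect [ -85.7 -104.5] [68.9 56.1] 0.1 front x -120.0 y edges [-132.1  -77. ] z [46.  47.1 48.2]
```

```bash
python3 -m inch '[[0,0,0,0,0,1,-1],[0,0,0,0,0,0,-0.4],[0,0,0,0,0,0,-0.4],[0,0,0,0,0,0,-0.4],[0,0,0,0,0,45,-0.4],[0,0,0,0,0,45,-0.4],[0,0,0,-20,30,40,-0.4],[0,0,0,-10,45,40,0],[0,0,0,0,45,0,0],[0,0,0,0,45,0,0]]' && python3 -m inch '[[0,0,0,0,0,0,0]]'
python3 - <<'E'
from h import *
s=state();print(s["eef_pos"]);c=cam("wrist");save(c,"pics/w6.png");w=cloud(c);np.savez("/tmp/w6.npz",w=w)
S,T=ST(w);x,y,z=S-682.3,T+70.3,w[...,2]
for yc in (-275,-190,-105):
    m=(abs(y-yc)<24)&(z>36)&(z<56)&(x>-112)&(x<-15)
    if m.sum()>30:
        p=np.polyfit(x[m],z[m],1);print(yc,m.sum(),"floor at panel",np.polyval(p,0),"slope",p[0])
m=(z>138)&(z<147)&(x>-90)&(x<-30)&(y>60)&(y<260);print("grip",m.sum(),x[m].mean(),y[m].mean(),np.percentile(x[m],[2,98]),np.percentile(y[m],[2,98]))
E
```

```text
t: 20.8
eef_pos: [615.3, 49.4, 230.0]
tcp_rot: [3.139, 0.0, 1.678]
ft_force: [1.7, -0.7, -0.5]
opening: 0.476
t: 20.9
eef_pos: [614.9, 52.6, 229.0]
tcp_rot: [3.141, -0.001, 1.683]
ft_force: [0.3, -0.4, -0.3]
opening: 0.494
[614.91180674  52.64348907 228.95526262]
-275 1208 floor at panel 49.52146774477753 slope 0.06287538329568367
-190 2221 floor at panel 50.15220873980377 slope 0.05895601026320103
-105 2017 floor at panel 49.71891738298431 slope 0.024432301561920867
grip 309 -60.84180231696945 149.33110836566732 [-66.71745232 -54.10196746] [142.21905267 157.15110497]
```

View pics/w6.png

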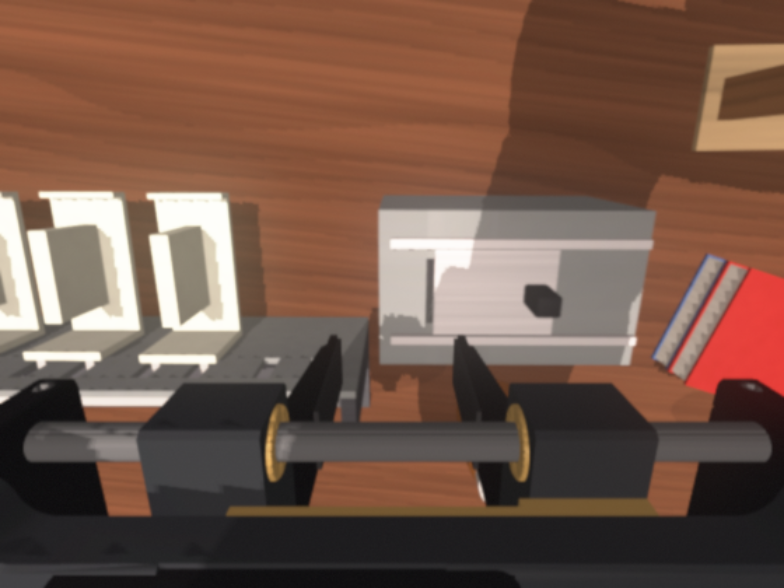

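All three ledges show the floor at z 49.5–50.2 at the panel, so they are home. The shutter is about 9 mm ajar, with the grip at px (542,300). Next I'll grip it and slide it open.

```bash
python3 -m inch '[[0,0,0,-3,47,0,0],[0,0,0,-3,47,0,0],[0,0,0,0,0,-40,0],[0,0,0,0,0,-40,0],[0,0,0,0,0,-31,0],[0,0,0,0,0,0,0],[0,0,0,0,0,0,-1],[0,0,0,0,0,0,-1],[0,0,0,0,0,0,-1],[0,0,0,0,0,0,-1]]'
python3 -m inch '[[0,0,0,0,0,0,-1],[0,0,0,0,0,0,-1]]'
python3 - <<'E'
from h import *
s=state();S,T=ST(s["eef_pos"]);print(S-682.3,T+70.3,s["opening"]*95,np.degrees(s["tcp_rot"]))
E
```

```text
t: 21.95
eef_pos: [609.3, 141.9, 117.7]
tcp_rot: [3.141, -0.0, 1.679]
ft_force: [0.0, 1.9, -0.6]
opening: 0.223
t: 22.15
eef_pos: [609.3, 142.2, 117.7]
tcp_rot: [3.141, -0.0, 1.679]
ft_force: [1.1, 0.7, -0.2]
opening: 0.163
-61.17893870492958 145.30820929459804 15.522927703705275 [ 1.79977475e+02 -9.42966645e-03  9.62134537e+01]
```

```bash
python3 -m inch '[[0,0,0,-1.4,13,0,-1],[0,0,0,-1.4,13,0,-1],[0,0,0,-1.4,13,0,-1],[0,0,0,-1.4,12,0,-1],[0,0,0,0,3,0,-1],[0,0,0,0,0,0,-1],[0,0,0,0,0,0,-1]]'
python3 - <<'E'
from h import *
s=state();S,T=ST(s["eef_pos"]);print(S-682.3,T+70.3,s["opening"]*95,s["ft_force"])
E
```

```text
t: 22.85
eef_pos: [603.6, 193.7, 117.6]
tcp_rot: [-3.14, 0.005, 1.68]
ft_force: [0.5, -23.6, 2.0]
opening: 0.168
-61.15420634809084 197.17661919080737 15.961675023706258 [  0.51181813 -23.59572449   1.96381418]
```

```bash
python3 -m inch '[[0,0,0,0,-2,0,-1],[0,0,0,0,0,0,-0.4],[0,0,0,0,0,0,-0.4],[0,0,0,0,0,0,-0.3],[0,0,0,0,0,45,-0.3],[0,0,0,0,0,45,-0.3],[0,0,-8.5,-10,10,45,0],[0,0,-8.5,-20,20,45,0],[0,0,-8.5,-20,20,0,0],[0,0,-8.5,-20,20,0,0]]' && python3 -m inch '[[0,0,-8.5,-20,20,0,0],[0,0,-8.5,-20,20,0,0],[0,0,-8.5,-20,10,0,0],[0,0,-8.5,-20,0,0,0],[0,0,-8.5,0,0,0,0],[0,0,-8.5,0,0,0,0],[0,0,-4,0,0,0,0],[0,0,0,0,0,0,0]]'
python3 - <<'E'
from h import *
s=state();print(s["eef_pos"],np.degrees(s["tcp_rot"]),s["joints"][5]);c=cam("wrist");save(c,"pics/w7.png");w=cloud(c);np.savez("/tmp/w7.npz",w=w)
x,y,z=w[...,0],w[...,1],w[...,2]
S,T=ST(w);m=(z>138)&(z<147)&(abs(S-622)<40)&(T>0)&(T<200)
if m.sum(): print("grip y",T[m].mean()+70.3)
for lo,hi,n in ((172,184,"bar"),(150,162,"posts"),(163,171,"lips"),(5,25,"base")):
    m=(z>lo)&(z<hi)&(abs(x-452)<90)&(abs(y-353)<100)
    if m.sum()>10:
        q=w[m][:,:2].astype(np.float32);c_,d,a=cv2.minAreaRect(q);l=cv2.fitLine(q,cv2.DIST_HUBER,0,.01,.01).ravel()
        print(n,m.sum(),np.round(c_,1),np.round(d,1),round(a,1),"line",np.degrees(np.arctan2(l[1],l[0])),"z",np.median(z[m]))
E
```

```text
t: 23.85
eef_pos: [534.0, 264.1, 296.3]
tcp_rot: [3.14, -0.002, 1.08]
ft_force: [-0.1, -0.0, -1.1]
opening: 0.497
t: 24.65
eef_pos: [454.4, 313.3, 294.9]
tcp_rot: [-3.141, 0.0, 0.125]
ft_force: [0.3, -0.3, 0.7]
opening: 0.5
[454.42675584 313.32731595 294.91179187] [-1.79989648e+02  3.15838162e-03  7.19055243e+00] 0.35830438608103515
bar 2328 [452.1 356. ] [ 15.7 119.9] 7.0 line -82.702774 z 177.3793417909639
posts 219 [451.9 355.3] [ 30.5 102.9] 7.3 line -72.73422 z 155.60158048938985
lips 248 [452.  355.3] [ 31.6 104. ] 7.1 line 83.31923 z 167.41893475987075
base 2322 [451.8 355.4] [ 80.  127.6] 7.2 line -51.75486 z 5.852675400506399
```

View pics/w7.png

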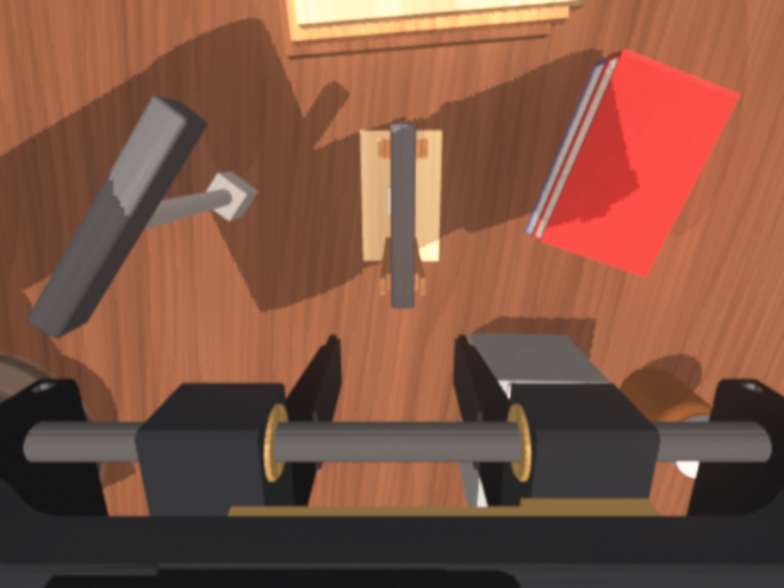

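The key is the small one in the fork: bar centre (452,356), yaw 7.1°, bar top 177.4. The decoy is to the left at (120,215). I'll grasp the crossbar.

```bash
python3 -m inch '[[0,0,0,-2.3,42.3,0,0],[0,0,0,0,0,-45,0],[0,0,0,0,0,-45,0],[0,0,0,0,0,-45,0],[0,0,0,0,0,-11,0],[0,0,0,0,0,0,0],[0,0,0,0,0,0,-1],[0,0,0,0,0,0,-1],[0,0,0,0,0,0,-1],[0,0,0,0,0,0,-1]]'; python3 -m inch '[[0,0,0,0,0,0,-1],[0,0,0,0,0,0,-1],[0,0,0,0,0,0,-1]]'
python3 - <<'E'
from h import *
s=state();print(s["eef_pos"],np.degrees(s["tcp_rot"]),s["opening"]*95)
w=cloud(cam("wrist"));x,y,z=w[...,0],w[...,1],w[...,2]
m=(z>172)&(z<182)&(abs(x-452)<40)&(abs(y-353)<80);q=w[m][:,:2].astype(np.float32);print(m.sum(),cv2.minAreaRect(q),np.percentile(q[:,1],[1,99]))
E
```

```text
t: 25.7
eef_pos: [452.8, 355.4, 150.0]
tcp_rot: [-3.141, -0.002, 0.126]
ft_force: [-0.8, -0.3, -0.2]
opening: 0.22
t: 26.0
eef_pos: [452.7, 355.3, 149.6]
tcp_rot: [-3.141, -0.001, 0.126]
ft_force: [-0.2, -1.2, 7.0]
opening: 0.169
[452.66686076 355.30722628 149.633927  ] [-1.79979099e+02 -5.79573265e-02  7.21085748e+00] 16.055252655537938
5774 ((452.2877197265625, 361.3431091308594), (32.74399948120117, 110.66716766357422), 15.746538162231445) [308.4914563  415.33017365]
```

```bash
python3 -m inch '[[0,0,0,0,0,20,-1],[0,0,0,0,0,45,-1],[0,0,0,0,0,48,-1],[0,0,0,0,0,48,-1],[0,0,0,20,-38,0,-1],[0,0,0,20,-38,0,-1],[0,0,0,20,-38,0,-1],[0,0,0,20,-38,0,-1],[0,0,0,20,-38,0,-1],[0,0,0,20,-38,0,-1]]' && python3 -m inch '[[0,0,-0.9,20,-38,0,-1],[0,0,0,20,-38,0,-1],[0,0,0,0,0,0,-1]]'
python3 - <<'E'
from h import *
s=state();print(s["eef_pos"],np.degrees(s["tcp_rot"]),s["opening"]*95,s["joints"][5]);c=cam("wrist");save(c,"pics/w8.png");w=cloud(c);np.savez("/tmp/w8.npz",w=w,c=c["color"])
S,T=ST(w);x,y,z=S-682.3,T+70.3,w[...,2]
m=(abs(x+60)<22)&(abs(y-100)<22)&(z>28)&(z<45);print("stem",m.sum(),np.percentile(x[m],[2,50,98]),np.percentile(y[m],[2,50,98]),np.percentile(z[m],[5,50,95]))
m2=(abs(z-110)<3)&(x>-120)&(x<0)&(y>40)&(y<230)
for n,sel,v in (("x-",(abs(y-100)<15)&(x<-60),x),("x+",(abs(y-100)<15)&(x>-60),x),("y-",(abs(x+60)<15)&(y<100),y),("y+",(abs(x+60)<15)&(y>100),y)):
    q=v[m2&sel]; print(n,len(q),(np.percentile(q,[1,99]) if len(q) else None))
E
```

```text
t: 27.05
eef_pos: [572.8, 125.5, 309.7]
tcp_rot: [-3.142, 0.001, 0.126]
ft_force: [0.3, 0.2, -2.6]
opening: 0.167
t: 27.35
eef_pos: [614.0, 46.9, 308.9]
tcp_rot: [3.141, 0.001, 0.106]
ft_force: [-0.6, 0.5, -2.8]
opening: 0.167
[613.97730884  46.94864673 308.87469875] [1.79951427e+02 5.52975843e-02 6.07679720e+00] 15.88486304524284 -0.13625596092734626
stem 104 [-67.15717794 -60.29031536 -53.26632   ] [ 93.24322753 100.38477411 106.88942563] [28.83642388 32.22825742 35.92540978]
x- 593 [-114.75900083  -83.06609209]
x+ 597 [-37.08795312  -5.43385309]
y- 57 [45.19017811 76.47138067]
y+ 1030 [122.69874896 224.32365473]
```

View pics/w8.png

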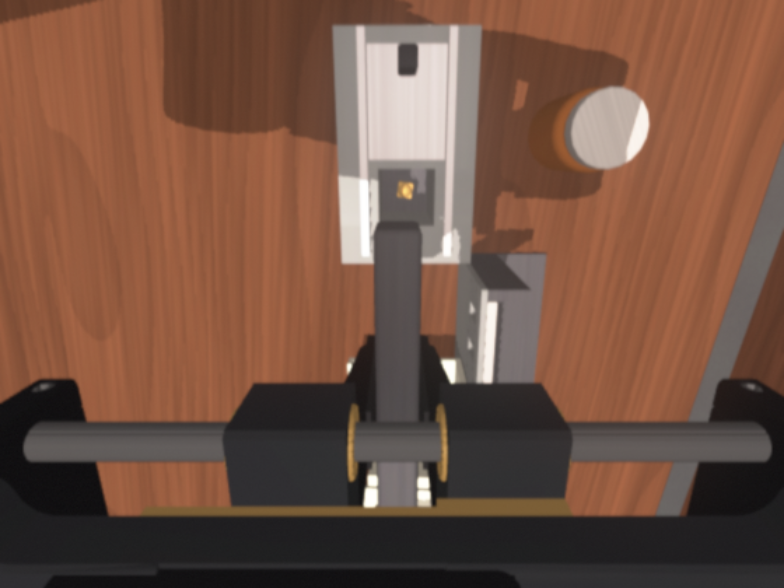

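The shaft is fully open, and the brass stem at (405,190) measures (−60.2, 100.2) in the stand frame. A quick check of where the key bar sits in the grip.

```bash
python3 - <<'E'
from h import *
w=np.load("/tmp/w8.npz")["w"];p=np.array([613.98,46.95,308.9]);d=w-p
a=np.radians(6.1);u=d[...,0]*np.cos(a)+d[...,1]*np.sin(a);v=-d[...,0]*np.sin(a)+d[...,1]*np.cos(a);h=d[...,2]
m=(abs(u)<20)&(v>12)&(v<75)&(h>0)&(h<45);print(m.sum(),"v end",np.percentile(v[m],[99,100]),"h",np.percentile(h[m],[5,50,95]))
t=m&(h>25)
for lo in range(15,60,10):
    k=t&(v>lo)&(v<lo+10);print(lo,k.sum(),np.percentile(u[k],[3,50,97]).round(1),np.median(h[k]).round(1))
E
```

```text
4310 v end [60.94313161 61.1002107 ] h [15.06167664 27.565643   36.36213886]
15 604 [-7.6 -0.4  7.1] 27.6
25 636 [-7.9 -0.2  7. ] 27.6
35 680 [-7.8 -0.2  6.9] 27.6
45 721 [-7.7 -0.7  6.8] 27.6
55 461 [-7.5 -0.2  6.6] 27.5
```

```bash
python3 -m inch '[[0,0,0.2,0.5,25,0,-1],[0,0,0,0.8,24.8,0,-1],[0,0,0,0,0,0,-1],[0,0,0,0,0,0,-1]]'
python3 - <<'E'
from h import *
s=state();S,T=ST(s["eef_pos"]);print(S-682.3,T+70.3,s["eef_pos"],np.degrees(s["tcp_rot"]))
E
```

```text
t: 27.8
eef_pos: [613.2, 102.1, 309.8]
tcp_rot: [3.142, 0.0, 0.116]
ft_force: [-0.7, 0.5, -1.5]
opening: 0.167
-61.67395979005914 105.02976428912883 [613.15632803 102.08895977 309.79455059] [1.79998648e+02 2.73939039e-02 6.62806199e+00]
```

```bash
python3 -m inch '[[0,0,-0.4,2.2,-5.4,0,-1],[0,0,0,0,0,-40,-1],[0,0,0,0,0,-40,-1],[0,0,0,0,0,-40,-1],[0,0,0,0,0,-9,-1],[0,0,0,0,0,0,-1],[0,0,0,0,0,0,-1]]'
python3 - <<'E'
from h import *
s=state();S,T=ST(s["eef_pos"]);print(S-682.3,T+70.3,s["eef_pos"],np.degrees(s["tcp_rot"]))
E
```

```text
t: 28.5
eef_pos: [616.9, 95.3, 182.8]
tcp_rot: [3.141, -0.003, 0.106]
ft_force: [0.4, -0.7, -2.1]
opening: 0.163
-58.66987543993139 97.86944152427486 [616.92207909  95.29824081 182.79676241] [ 1.79991141e+02 -1.46424335e-01  6.08216290e+00]
```

Off by (−1.4, +1.5) in the stand frame. I'll correct that, then lower gently.

```bash
python3 -m inch '[[0,0,0.1,-1.6,1.4,0,-1],[0,0,0,0,0,0,-1],[0,0,0,0,0,-5,-1],[0,0,0,0,0,0,-1]]'
python3 - <<'E'
from h import *
s=state();S,T=ST(s["eef_pos"]);print(S-682.3,T+70.3,s["eef_pos"],np.degrees(s["tcp_rot"]))
E
```

```text
t: 28.9
eef_pos: [614.2, 97.0, 175.7]
tcp_rot: [3.142, 0.0, 0.109]
ft_force: [0.1, -1.1, -2.8]
opening: 0.167
-61.2276248831007 99.90126824743244 [614.15833341  97.03953686 175.68022091] [1.79998020e+02 1.18710817e-02 6.21781180e+00]
```

```bash
python3 -m inch '[[0,0,0,0,0,-4,-1],[0,0,0,0,0,-4,-1],[0,0,0,0,0,-4,-1],[0,0,0,0,0,0,-1]]'
python3 - <<'E'
from h import *
s=state();S,T=ST(s["eef_pos"]);print(S-682.3,T+70.3,s["eef_pos"],np.degrees(s["tcp_rot"]),s["moment"])
E
```

```text
t: 29.3
eef_pos: [614.9, 96.9, 163.8]
tcp_rot: [3.141, -0.002, 0.108]
ft_force: [2.6, -0.7, -2.3]
opening: 0.163
-60.479899191185496 99.65872094486213 [614.92802024  96.87983373 163.81918718] [ 1.79981624e+02 -8.75185937e-02  6.20887079e+00] [-0.25832205 -0.79939012 -0.0209166 ]
```

```bash
python3 -m inch '[[0,0,0,0,0,-4,-1],[0,0,0,0,0,-4,-1],[0,0,0,0,0,-3,-1],[0,0,0,0,0,0,-1],[0,0,0,0,0,0,-1]]'
python3 - <<'E'
from h import *
s=state();S,T=ST(s["eef_pos"]);print(S-682.3,T+70.3,s["eef_pos"],np.degrees(s["tcp_rot"]),s["moment"])
E
```

```text
t: 29.8
eef_pos: [614.4, 97.0, 152.5]
tcp_rot: [-3.142, 0.0, 0.108]
ft_force: [5.7, -0.8, -6.1]
opening: 0.17
-60.95570251233687 99.82189440379595 [614.43728075  96.99023812 152.45056578] [-1.79999658e+02  3.08549868e-03  6.20522437e+00] [-0.25830283 -1.43301711  0.01934224]
```

```bash
python3 -m inch '[[0,0,-8,0.8,-0.3,0,-1],[0,0,-8,0,0,0,-1],[0,0,-8,0,0,0,-1],[0,0,-8,0,0,0,-1],[0,0,-8,0,0,0,-1],[0,0,-8,0,0,0,-1],[0,0,-8,0,0,0,-1],[0,0,-8,0,0,0,-1],[0,0,0,0,0,0,-1]]'
python3 - <<'E'
from h import *
s=state();S,T=ST(s["eef_pos"]);print(S-682.3,T+70.3,s["eef_pos"],np.degrees(s["tcp_rot"]),s["moment"])
E
```

```text
t: 30.7
eef_pos: [615.1, 96.6, 152.8]
tcp_rot: [3.141, -0.0, -1.011]
ft_force: [2.9, -0.7, -4.1]
opening: 0.167
-60.35492226488611 99.37971755946944 [615.08262858  96.6160945  152.80255864] [ 1.79978095e+02 -7.19700682e-03 -5.78980371e+01] [-0.51362273 -0.91674718  0.04241831]
```

```bash
python3 -m inch '[[0,0,-4,0,0,0,-1],[0,0,-4,0,0,0,-1],[0,0,-4,0,0,0,-1],[0,0,0,0,0,0,-1]]'
python3 -c "
from h import *
s=state();print(np.degrees(s['tcp_rot'][2]),s['moment'])"
python3 -m inch '[[0,0,-4,0,0,0,-1],[0,0,-2,0,0,0,-1],[0,0,0,0,0,0,-1]]'
python3 -c "
from h import *
s=state();print(np.degrees(s['tcp_rot'][2]),s['moment'])"
```

```text
t: 31.1
eef_pos: [615.0, 96.6, 152.8]
tcp_rot: [3.141, -0.0, -1.215]
ft_force: [2.8, -0.9, -3.1]
opening: 0.165
-69.62606276443347 [-0.50674239 -0.86829222  0.00790493]
t: 31.4
eef_pos: [615.0, 96.7, 152.8]
tcp_rot: [3.141, -0.0, -1.319]
ft_force: [2.7, -0.9, -3.9]
opening: 0.171
-75.56517244837092 [-0.49595417 -0.79233171  0.0684549 ]
```

```bash
python3 -m inch '[[0,0,-3,0,0,0,-1],[0,0,-3,0,0,0,-1],[0,0,0,0,0,0,-1]]'
python3 - <<'E'
from h import *
s=state();print(np.degrees(s['tcp_rot'][2]),s['moment'],s['tau'],s['eef_pos'])
c=cam("wrist");save(c,"pics/w9.png");w=cloud(c);d=w-s["eef_pos"];h=d[...,2]
m=(h>22)&(h<32)&(np.hypot(d[...,0],d[...,1])<75)&(np.hypot(d[...,0],d[...,1])>14)
q=d[m][:,:2].astype(np.float32);l=cv2.fitLine(q,cv2.DIST_HUBER,0,.01,.01).ravel();print(m.sum(),"bar dir",np.degrees(np.arctan2(l[1],l[0])),np.median(h[m]))
# lock bar behind slots: height of bar in panel
E
```

```text
t: 31.7
eef_pos: [615.0, 96.8, 152.8]
tcp_rot: [3.141, -0.0, -1.424]
ft_force: [1.6, -0.8, -3.6]
opening: 0.164
-81.58797792338952 [-0.32005492 -0.66258492  0.38630289] [  0.40339177 -64.36842442 -22.71184623   0.5922869    0.96202645
   1.11580409] [614.97011847  96.76849496 152.84238243]
4349 bar dir 8.8599825 27.813616382979518
```

View pics/w9.png

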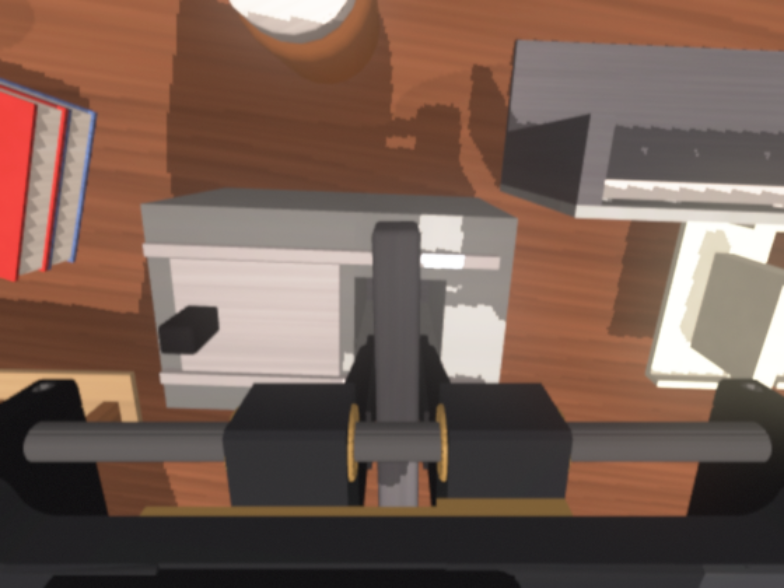

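The bar follows the hand, and the moment has risen to 0.39 N m, above the 0.1 friction. A bit more turn will confirm the stop.

```bash
python3 -m inch '[[0,0,-3,0,0,0,-1],[0,0,0,0,0,0,-1],[0,0,0,0,0,0,-1]]'
python3 - <<'E'
from h import *
s=state();print(np.degrees(s['tcp_rot']),s['moment'],s['tau'][5],s['eef_pos'])
w=cloud(cam("wrist"));d=w-s["eef_pos"];h=d[...,2]
r=np.hypot(d[...,0],d[...,1]);m=(h>22)&(h<32)&(r<75)&(r>14)
q=d[m][:,:2].astype(np.float32);l=cv2.fitLine(q,cv2.DIST_HUBER,0,.01,.01).ravel();print(m.sum(),"bar dir",np.degrees(np.arctan2(l[1],l[0])),np.median(h[m]))
E
```

```text
t: 32.05
eef_pos: [615.0, 96.8, 152.8]
tcp_rot: [3.141, -0.0, -1.476]
ft_force: [2.0, -0.7, -3.6]
opening: 0.168
[ 1.79970895e+02 -1.09204257e-03 -8.45871580e+01] [-0.13556895 -0.41843107  0.5361141 ] 0.6016677059233189 [614.97596459  96.80435943 152.79163811]
4368 bar dir 6.0504684 27.8827232018061
```

```bash
python3 - <<'E'
from h import *
def bar(w):
    S,T=ST(w);x,y,z=S-682.3,T+70.3,w[...,2]
    m=(x>8)&(x<16)&(y>-300)&(y<10)&(z>60)&(z<160);return m.sum(),np.percentile(z[m],[5,25,50,75,95]).round(1) if m.sum() else None
for n in ("t0","w2","w3"): print(n,bar(np.load(f"/tmp/{n}.npz")["w"]))
print("now top",bar(cloud(cam("top"))));print("now wrist",bar(cloud(cam("wrist"))))
E
```

```text
t0 (np.int64(219), array([129.3, 131.3, 132.9, 134.4, 136.7]))
w2 (np.int64(121), array([132.6, 133. , 133.4, 133.9, 134.5]))
w3 (np.int64(1591), array([132.4, 133.1, 133.6, 134. , 134.7]))
now top (np.int64(119), array([109.4, 112.4, 113.7, 115.8, 119.2]))
now wrist (np.int64(1455), array([112.2, 113.7, 114.2, 114.7, 115.3]))
```

```bash
python3 - <<'E'
from h import *
def f(w):
    S,T=ST(w);x,y,z=S-682.3,T+70.3,w[...,2]
    p=(x>1)&(x<4)&(y>-320)&(y<25)&(z>134)&(z<146)
    o=[("panel",p.sum(),np.median(z[p]).round(1))]
    for lo in range(-320,30,40):
        m=(x>8)&(x<16)&(y>lo)&(y<lo+40)&(z>100)&(z<138)
        if m.sum()>20:o.append((lo,m.sum(),np.median(z[m]).round(1)))
    m=(x>5)&(x<60)&(y>-250)&(y<10)&(z>104)&(z<138);o.append(("xrange",np.percentile(x[m],[2,98]).round(1)))
    print(*o)
f(np.load("/tmp/w3.npz")["w"]);f(cloud(cam("wrist")))
E
```

```text
('panel', np.int64(875), np.float64(139.4)) (-320, np.int64(204), np.float64(133.6)) (-280, np.int64(194), np.float64(133.4)) (-240, np.int64(204), np.float64(133.6)) (-200, np.int64(213), np.float64(133.6)) (-160, np.int64(202), np.float64(133.5)) (-120, np.int64(198), np.float64(133.6)) (-80, np.int64(219), np.float64(133.6)) (-40, np.int64(203), np.float64(133.6)) (0, np.int64(119), np.float64(133.7)) ('xrange', array([ 7.4, 14.5]))
('panel', np.int64(755), np.float64(139.4)) (-80, np.int64(620), np.float64(114.2)) (-40, np.int64(685), np.float64(114.2)) (0, np.int64(427), np.float64(114.9)) ('xrange', array([ 6.5, 14.4]))
```

The lock bar has dropped 19.4 of a nominal 22, so the stem may not be quite at its stop. I'll turn a little further and watch both the moment and the bar.

```bash
cat >> h.py <<'E'
def lockz():
    s=state();w=cloud(cam("wrist"));S,T=ST(w);x,y,z=S-682.3,T+70.3,w[...,2]
    m=(x>8)&(x<16)&(y>-300)&(y<10)&(z>100)&(z<138)
    print("bar z",m.sum(),np.mean(z[m]).round(2),"yaw",np.degrees(s['tcp_rot'][2]).round(2),"M",s['moment'].round(3),"pos",s['eef_pos'].round(1))
E
python3 -m inch '[[0,0,-3,0,0,0,-1],[0,0,0,0,0,0,-1],[0,0,0,0,0,0,-1]]';python3 -c "
from h import *
lockz()"
python3 -m inch '[[0,0,-3,0,0,0,-1],[0,0,0,0,0,0,-1],[0,0,0,0,0,0,-1]]';python3 -c "
from h import *
lockz()"
```

```text
t: 32.55
eef_pos: [615.1, 96.7, 152.8]
tcp_rot: [3.141, -0.0, -1.531]
ft_force: [1.4, -0.6, -3.9]
opening: 0.166
bar z 1545 113.91 yaw -87.69 M [-0.112 -0.407  0.507] pos [615.1  96.7 152.8]
t: 32.9
eef_pos: [615.0, 96.7, 152.8]
tcp_rot: [3.141, -0.0, -1.582]
ft_force: [1.0, -0.6, -4.0]
opening: 0.17
bar z 1638 113.82 yaw -90.67 M [-0.018 -0.068  0.801] pos [615.   96.7 152.8]
```

```bash
python3 - <<'E'
from h import *
f=np.load("/tmp/w8.npz");w=f["w"];S,T=ST(w);x,y,z=S-682.3,T+70.3,w[...,2]
for lo in (22,27,29,31):
    m=(abs(x+60)<11)&(abs(y-100)<11)&(z>lo)&(z<38);q=np.stack([x[m],y[m]],1).astype(np.float32);print(lo,m.sum(),cv2.minAreaRect(q))
i=cv2.resize(f["c"][108:165,262:318,::-1],None,fx=10,fy=10,interpolation=cv2.INTER_CUBIC);cv2.imwrite("pics/stem0.png",i)
E
```

```text
22 106 ((-60.15032196044922, 99.6612319946289), (13.94895076751709, 13.965790748596191), 80.6751708984375)
27 104 ((-60.154788970947266, 99.63401794433594), (13.893806457519531, 13.965790748596191), 80.6751708984375)
29 94 ((-60.18092346191406, 99.63831329345703), (13.893806457519531, 13.514739036560059), 80.6751708984375)
31 68 ((-60.183780670166016, 99.74740600585938), (12.28732967376709, 12.09081745147705), 80.2691879272461)
```

View pics/stem0.png

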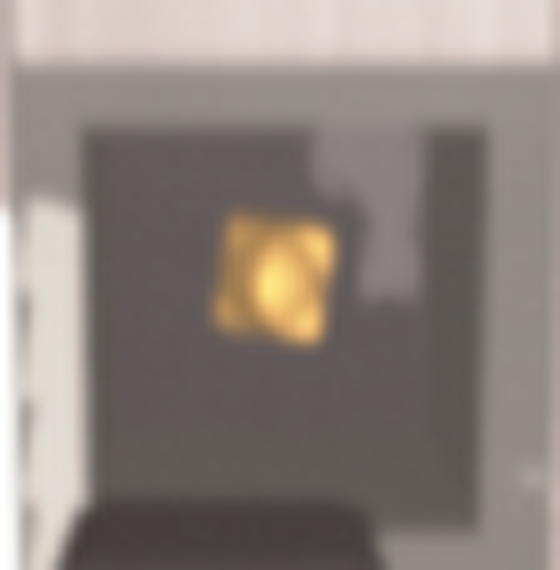

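The stem started at a≈0.16 rad (the rectangle is turned −9.3°), so a full turn should drop the bar 19.0. It measured 19.4–19.7, with the moment building to 0.8 N m, so the stem is at its stop. Next I'll unload into the play and lift the key.

```bash
python3 -m inch '[[0,0,8,0,0,0,-1],[0,0,8,0,0,0,-1],[0,0,8,0,0,0,-1],[0,0,0,0,0,0,-1],[0,0,0,0,0,0,-1]]';python3 -c "
from h import *
lockz()"
```

```text
t: 33.45
eef_pos: [615.0, 96.7, 152.9]
tcp_rot: [3.141, 0.0, -1.17]
ft_force: [1.0, -0.3, -2.2]
opening: 0.166
bar z 1133 114.26 yaw -67.03 M [-0.186  0.121 -0.014] pos [615.   96.7 152.9]
```

```bash
python3 -m inch '[[0,0,0,0,0,8,-1],[0,0,0,0,0,12,-1],[0,0,0,0,0,30,-1],[0,0,0,0,0,45,-1],[0,0,0,0,0,45,-1],[0,0,0,0,0,15,-1],[0,0,0,0,0,0,-1]]';python3 -c "
from h import *
lockz()
w=cloud(cam('wrist'));S,T=ST(w);x,y,z=S-682.3,T+70.3,w[...,2]
m=(abs(x+60)<11)&(abs(y-100)<11)&(z>26)&(z<38);q=np.stack([x[m],y[m]],1).astype(np.float32);print('stem',m.sum(),cv2.minAreaRect(q) if m.sum()>5 else '')
s=state();d=w-s['eef_pos'];h=d[...,2];a=s['tcp_rot'][2]
u=d[...,0]*np.cos(a)+d[...,1]*np.sin(a);v=-d[...,0]*np.sin(a)+d[...,1]*np.cos(a)
m=(abs(u)<20)&(v>12)&(v<75)&(h>20)&(h<35);q=np.stack([u[m],v[m]],1).astype(np.float32);print('bar',cv2.minAreaRect(q),np.percentile(q[:,1],99.5),np.median(h[m]))
"
```

```text
t: 34.2
eef_pos: [615.6, 96.9, 311.7]
tcp_rot: [-3.136, -0.002, -1.166]
ft_force: [0.5, 0.9, -2.0]
opening: 0.17
bar z 1024 114.32 yaw -66.83 M [-0.124  0.126 -0.02 ] pos [615.6  96.9 311.7]
stem 0 
bar ((-0.9610404968261719, 36.142154693603516), (48.282291412353516, 31.31155776977539), 89.88558197021484) 60.169277 29.368957268189178
```

```bash
python3 -m inch '[[0,0,8.4,0,0,0,-1],[0,0,8.4,0,0,0,-1],[0,0,8.4,-23,37,0,-1],[0,0,8.4,-23,37,0,-1],[0,0,8.4,-23,37,0,-1],[0,0,8.4,-23,37,0,-1],[0,0,8.4,-23,37,0,-1],[0,0,8.4,-23,37,0,-1],[0,0,6.8,-24,36,0,-1],[0,0,0,0,0,0,-1]]'; python3 -m inch '[[0,0,0,0,0,-40,-1],[0,0,0,0,0,-40,-1],[0,0,0,0,0,-30,-1],[0,0,0,0,0,0,-1],[0,0,0,0,0,0,-1]]'
cat >> h.py <<'E'
def keyrest():
    s=state();w=cloud(cam('wrist'));d=w-s['eef_pos'];h=d[...,2];a=s['tcp_rot'][2];x,y,z=w[...,0],w[...,1],w[...,2]
    u=d[...,0]*np.cos(a)+d[...,1]*np.sin(a);v=-d[...,0]*np.sin(a)+d[...,1]*np.cos(a)
    m=(abs(u)<9)&(v>22)&(v<75)&(h>20)&(h<35);q=np.stack([u[m],v[m]],1).astype(np.float32)
    print('tcp',s['eef_pos'].round(1),np.degrees(a).round(2),s['opening']*95,'F',s['ft_force'].round(1))
    if m.sum()>5: print('bar',m.sum(),cv2.minAreaRect(q),'end',np.percentile(q[:,1],99.5),np.median(h[m]))
    for lo,hi in ((2,12),(150,162),(163,172)):
        m=(z>lo)&(z<hi)&(abs(x-452)<60)&(abs(y-355)<80)
        if m.sum()>10: print(lo,m.sum(),cv2.minAreaRect(w[m][:,:2].astype(np.float32)))
E
python3 -c "
from h import *
keyrest()"
```

```text
t: 35.3
eef_pos: [449.9, 357.8, 306.3]
tcp_rot: [3.141, 0.003, 0.134]
ft_force: [-0.4, -0.1, -2.4]
opening: 0.165
t: 35.8
eef_pos: [453.4, 354.4, 197.8]
tcp_rot: [3.141, 0.001, 0.125]
ft_force: [0.8, -0.4, -2.0]
opening: 0.166
tcp [453.4 354.4 197.8] 7.16 15.785954422019135 F [ 0.8 -0.4 -2. ]
bar 2769 ((-0.5962653160095215, 41.648502349853516), (16.011716842651367, 39.277854919433594), 0.058963362127542496) end 61.17144 27.73395752031155
2 3747 ((454.8851013183594, 357.83837890625), (144.6431121826172, 113.18672943115234), 89.7846450805664)
150 95 ((446.3932189941406, 401.7078552246094), (31.512582778930664, 11.63610553741455), 8.864789009094238)
163 264 ((446.2330627441406, 401.0216369628906), (31.529775619506836, 12.283302307128906), 7.471230506896973)
```

```bash
python3 -m inch '[[0,0,0,-1.1,0,0,-1],[0,0,0,0,0,-15,-1],[0,0,0,0,0,-15,-1],[0,0,0,0,0,-10,-1],[0,0,0,0,0,-5,-1],[0,0,0,0,0,-2,-1],[0,0,0,0,0,0,-1],[0,0,0,0,0,0,-1]]'
python3 -c "
from h import *
keyrest()"
```

```text
t: 36.65
eef_pos: [452.3, 354.9, 151.5]
tcp_rot: [-3.141, -0.001, 0.126]
ft_force: [-0.4, 0.1, -1.9]
opening: 0.164
tcp [452.3 354.9 151.5] 7.21 15.598184804517473 F [-0.4  0.1 -1.9]
bar 2763 ((-0.6356806755065918, 41.61688232421875), (16.046829223632812, 39.2574348449707), 0.2194734513759613) end 61.08558 27.767209210108945
2 4511 ((457.18121337890625, 356.00396728515625), (90.5084228515625, 129.30897521972656), 7.26133394241333)
150 522 ((451.0850830078125, 359.5292053222656), (31.84905242919922, 112.80657196044922), 6.605146408081055)
163 771 ((451.7849426269531, 359.74688720703125), (31.866191864013672, 112.61760711669922), 7.371668338775635)
```

```bash
python3 -m inch '[[0,0,0,0,0,-1.5,-1],[0,0,0,0,0,0,-1],[0,0,0,0,0,0,-0.5],[0,0,0,0,0,0,-0.4],[0,0,0,0,0,0,-0.3],[0,0,0,0,0,0,-0.2],[0,0,0,0,0,30,-0.2],[0,0,0,0,0,45,-0.2],[0,0,0,0,0,45,-0.2],[0,0,0,0,0,0,-0.2]]'
python3 - <<'E'
from h import *
w=cloud(cam('wrist'));x,y,z=w[...,0],w[...,1],w[...,2]
for lo,hi in ((172,190),(163,171),(60,140),(2,12)):
    m=(z>lo)&(z<hi)&(abs(x-452)<60)&(abs(y-355)<80)
    if m.sum()>10: print(lo,m.sum(),cv2.minAreaRect(w[m][:,:2].astype(np.float32)),np.median(z[m]))
E
```

```text
t: 37.7
eef_pos: [453.6, 355.7, 275.2]
tcp_rot: [-3.138, -0.009, 0.126]
ft_force: [0.4, -1.1, -0.3]
opening: 0.4
172 2268 ((451.40875244140625, 356.3055725097656), (16.010181427001953, 118.5398178100586), 7.384835720062256) 177.38040037493582
163 272 ((451.4170227050781, 359.7868347167969), (31.842117309570312, 112.20706939697266), 7.268077850341797) 167.34094944751774
60 335 ((451.4019470214844, 361.03607177734375), (31.971721649169922, 92.89006042480469), 7.044965744018555) 108.88199378178939
2 3203 ((444.76922607421875, 364.7177429199219), (91.76512908935547, 149.19154357910156), 7.2738471031188965) 5.509288826609179
```

The key hangs as at the start (bar top 177.4). Now back to the shutter, with a look at the stem on the way.

```bash
python3 -m inch '[[0,0,8.5,0,0,30,-0.2],[0,0,8.5,15,-16,0,-0.2],[0,0,8.5,15,-16,0,-0.2],[0,0,8.5,20,-20,0,-0.2],[0,0,8.5,20,-20,0,-0.2],[0,0,8.5,20,-20,0,-0.2],[0,0,8.5,20,-20,0,-0.2],[0,0,8.5,20,-20,0,-0.2],[0,0,8.5,20,-30,0,-0.2],[0,0,8.5,0,0,0,-0.2]]';python3 -m inch '[[0,0,4,0,0,0,-0.2],[0,0,0,0,0,0,-0.2]]'
python3 - <<'E'
from h import *
c=cam('wrist');save(c,"pics/w10.png");s=state();print(s["eef_pos"],np.degrees(s["tcp_rot"]));w=cloud(c);S,T=ST(w);x,y,z=S-682.3,T+70.3,w[...,2]
m=(abs(x+60)<11)&(abs(y-100)<11)&(z>26)&(z<38);q=np.stack([x[m],y[m]],1).astype(np.float32);print('stem',m.sum(),cv2.minAreaRect(q) if m.sum()>5 else '')
m=(z>138)&(z<147)&(abs(x+60)<20)&(y>100)&(y<230);print("grip",m.sum(),x[m].mean(),y[m].mean(),np.percentile(y[m],[2,98]))
E
```

```text
t: 38.75
eef_pos: [603.6, 189.6, 297.2]
tcp_rot: [-3.139, 0.001, 1.612]
ft_force: [1.1, 0.2, -0.4]
opening: 0.399
t: 38.95
eef_pos: [601.9, 192.3, 297.8]
tcp_rot: [-3.139, 0.0, 1.679]
ft_force: [0.2, 0.0, -0.8]
opening: 0.396
[601.82309574 192.58813823 298.09310246] [-1.79891494e+02  4.25987773e-03  9.61012385e+01]
stem 98 ((-59.7111701965332, 100.20894622802734), (14.094511985778809, 13.906167984008789), 19.543283462524414)
grip 196 -60.575182492857344 197.73097435733135 [190.13898015 205.0461457 ]
```

View pics/w10.png

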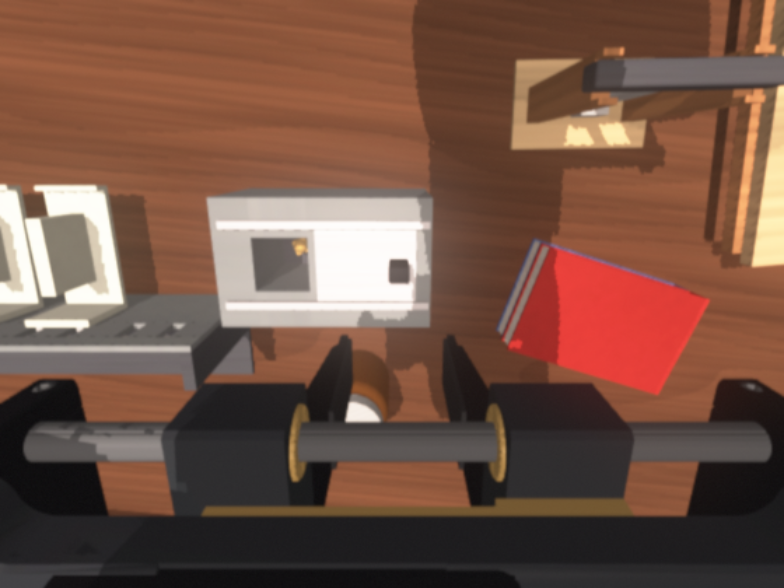

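The stem reads −70.5° (~1.2 rad), so it is locked. Next I'll grip the shutter at (−60.6, 197.7) and slide it shut.

```bash
python3 -m inch '[[0,0,0,2.3,1.8,-45,-0.2],[0,0,0,0,0,-45,-0.2],[0,0,0,0,0,-45,-0.2],[0,0,0,0,0,-44,-0.2],[0,0,0,0,0,0,-0.2],[0,0,0,0,0,0,-1],[0,0,0,0,0,0,-1],[0,0,0,0,0,0,-1],[0,0,0,0,0,0,-1],[0,0,0,0,0,0,-1]]';python3 -m inch '[[0,0,0,1.4,-13,0,-1],[0,0,0,1.4,-13,0,-1],[0,0,0,1.4,-13,0,-1],[0,0,0,1.4,-13,0,-1],[0,0,0,0.5,-6,0,-1],[0,0,0,0,-3,0,-1],[0,0,0,0,0,0,-1],[0,0,0,0,0,0,-1]]'
python3 - <<'E'
from h import *
s=state();S,T=ST(s["eef_pos"]);print(S-682.3,T+70.3,s["opening"]*95,s["ft_force"])
E
```

```text
t: 40.0
eef_pos: [604.4, 193.6, 120.7]
tcp_rot: [3.141, 0.001, 1.679]
ft_force: [0.4, -5.9, -0.8]
opening: 0.162
t: 40.8
eef_pos: [610.7, 135.7, 120.8]
tcp_rot: [3.14, -0.004, 1.679]
ft_force: [-0.0, 19.5, 2.5]
opening: 0.168
-60.45481163801867 138.7379681977443 15.956435745161025 [-0.0282231  19.46520669  2.53663418]
```

```bash
python3 -m inch '[[0,0,0,0,1.5,0,-1],[0,0,0,0,0,0,-0.6],[0,0,0,0,0,0,-0.4],[0,0,0,0,0,0,-0.3],[0,0,0,0,0,0,-0.3],[0,0,0,0,0,45,-0.3],[0,0,0,0,0,45,-0.3],[0,0,0,0,-30,40,-0.3],[0,0,0,0,-40,40,-0.3],[0,0,0,0,0,0,-0.3]]'
python3 - <<'E'
from h import *
c=cam('wrist');save(c,"pics/w11.png");w=cloud(c);S,T=ST(w);x,y,z=S-682.3,T+70.3,w[...,2]
m=(z>138)&(z<147)&(abs(x+60)<20)&(y>100)&(y<230);print("grip",m.sum(),x[m].mean(),y[m].mean(),np.percentile(y[m],[2,98]))
m=(x>8)&(x<16)&(y>-300)&(y<10)&(z>100)&(z<138);print("bar",np.median(z[m]))
for yc in (-275,-190,-105):
    m=(abs(y-yc)<24)&(z>36)&(z<56)&(x>-112)&(x<-15)
    if m.sum()>30: p=np.polyfit(x[m],z[m],1);print(yc,"floor",np.polyval(p,0).round(1),"slope",p[0].round(3))
save(cam("top"),"pics/top1.png")
for n in ["vase","jar","books","ledge0","key"]:
    for r in look_for(n,"top"): print(n,round(r["score"],2),(np.array(r["box"])*[560,420,560,420]).astype(int))
E
```

```text
t: 41.8
eef_pos: [611.9, 66.5, 290.8]
tcp_rot: [3.134, 0.002, 1.676]
ft_force: [0.2, -0.2, 0.4]
opening: 0.35
grip 216 -60.558090743022866 139.46529155494312 [132.13114809 147.32536317]
bar nan
-275 floor 50.1 slope 0.059
-190 floor 50.0 slope 0.059
-105 floor 49.7 slope 0.024
vase 0.83 [406 176 427 198]
vase 0.53 [138 236 179 246]
jar 0.73 [207 130 388 181]
books 0.86 [121 157 184 203]
books 0.15 [142 230 194 256]
ledge0 0.72 [302 155 327 200]
ledge0 0.63 [332 156 352 195]
ledge0 0.57 [357 149 380 191]
ledge0 0.55 [140 238 182 245]
key 0.67 [139 235 178 247]
key 0.61 [133 286 188 322]
key 0.18 [407 173 430 198]
  return _methods._mean(a, axis=axis, dtype=dtype,
  ret = ret.dtype.type(ret / rcount)
```

View pics/top1.png

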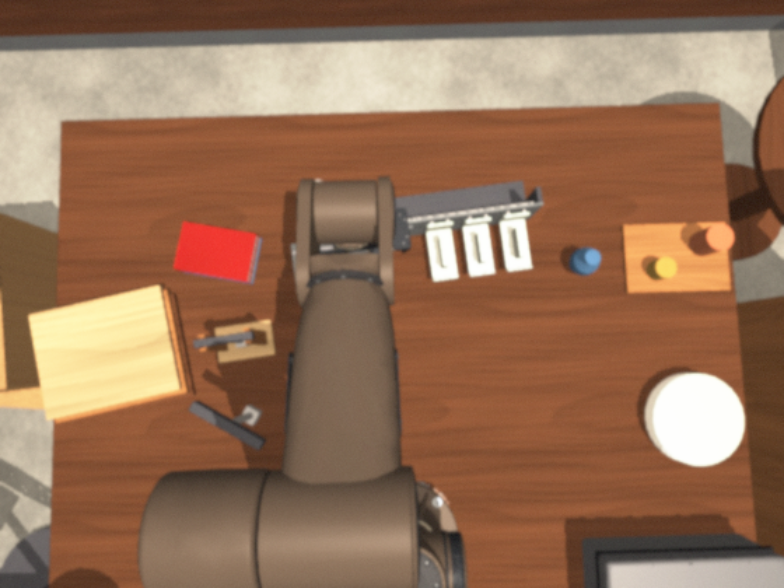

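View pics/w11.png

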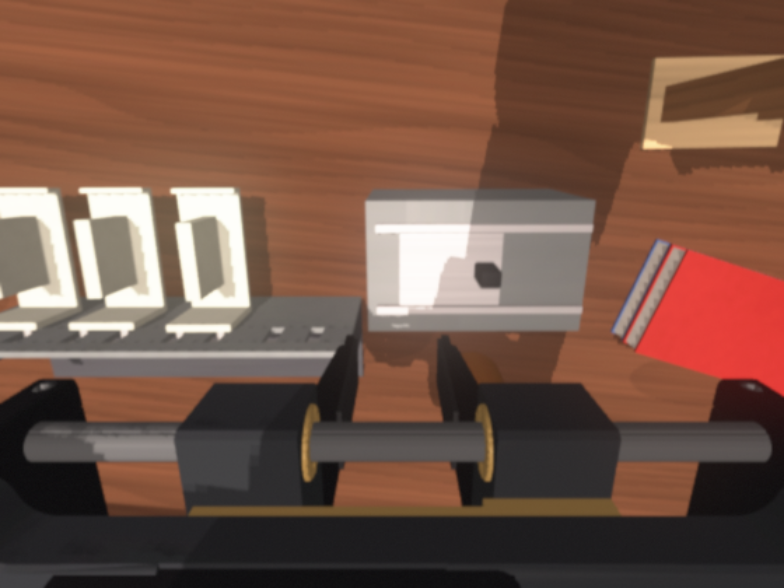

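Top view: three ledges hang in bays 0–2, and the vase, books and key are in place. Wrist view: the shutter plate covers the shaft, grip at (487,275). Handing in.

```bash
python3 -m inch '[[0,0,0,0,0,0,-0.3],[0,0,0,0,0,0,-0.3]]'; python3 -c "
from cell import ticket
print(ticket.job_done())"
```

```text
t: 42.35
eef_pos: [610.4, 70.1, 285.3]
tcp_rot: [-3.141, -0.0, 1.68]
ft_force: [0.6, 0.3, 0.2]
opening: 0.35
the job is handed in; nothing more can be done
None
```

The job is handed in at about 42 s of robot time; the hand-in reports no verdict. Only three ledges were there, and they are hooked in bays 0–2 and pushed home. The stem is turned to its stop, the key is back in its fork rest, and the shutter is shut.

**Final checks**
- **Ledges:** the floor tops extrapolate to 49.7–50.1 mm at the panel, against 50 nominal. Two sag about 3.4° at the front and one about 1.4°, within the hook play.
- **Lock:** the stem was measured at about −70°, roughly 1.2 rad. The lock bar dropped about 19.3 mm rather than the nominal 22. That fits, because the stem started about 0.16 rad round.
- **Key:** its bar top is at 177.4 mm, as at the start.
- **Shutter:** the grip is at y 139.5 mm, against 140 when shut. It met its stop at about 19 N.
- **Bystanders:** the vase and books are unchanged in the top view.

**Checks that failed or disagreed**
- At the stop the key turned about 17° past the expected turn plus play while the moment rose to 0.8 N m. I took this as compliance in the grip and socket.
- In the last pictures the arm or gripper covered the jar and the lock bar. I did not check the jar at the end, though nothing went near it; the lock bar was last read just after the key came off the stem.

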